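# Refill the paint mixer's colour pots and lock its hatch with the coin key

### The job

Refill the classroom paint mixer: take the orange coin key from its wooden block, turn the slotted lock on the sage-green hatch a quarter turn anticlockwise with it to free the hatch, and swing the hatch right up by its bar. Stand every colour pot that is waiting on the mat upright in the well of its own colour. Then lower the hatch gently until it is fully shut, lock it again with the key by a quarter turn clockwise, and put the key back upright in its block; turn the lock only with the key, and leave the other things on the cart where they are.

Things in the scene. Friction and masses are not known exactly. Their poses are not given: they have to be found in the camera images.
- mixer: white paint mixer, fixed, 248 x 400 mm, 83 mm high; origin on the mat under the centre of its pot bay, x along the row of four wells, y towards its spout side, z up. The bay under the hatch is open at the top, 220 mm (x) by 124 mm (y) inside, walls 14 mm and more, its rim 83 mm above the mat. A screen and arched spout (up to 310 mm high) stand at y = +250 mm. A steel catch 32 mm long reaches 10 mm into the bay from its -y wall beside the lock, just under the rim.
- well_red (a point): centre of the floor of the red well, 23 mm above the mat; wells are square cells 51 mm wide with 8 mm high, 3 mm thick walls, coloured floor, 54 mm apart in the row red, yellow, blue, white from the robot's end; a tab of the same colour lies on the rim beside each well, on the side away from the hinge
- well_yellow (a point): the same for the yellow well
- well_blue (a point): the same for the blue well
- well_white (a point): the same for the white well
- hatch (a joint): sage-green hatch, 248 x 142 mm, 8 mm thick, hinged along the mixer's x on the spout side of the bay; 0 shut, opens upwards and over towards the spout, stop at 1.75 rad; a stiff hinge, it stays where it is left and takes about 5 N at the bar. While locked its cam tongue under the mixer's catch holds it shut.
- hatch_hinge (a point): point on the hatch's hinge axis (83.5 mm above the mat); the axis runs along the mixer's x
- hatch_bar (a point): middle of the round steel grip bar on the hatch: 10 mm thick, 70 mm long, parallel to the hinge, 42 mm above the hatch's face, 125 mm from the hinge axis along the hatch and 17 mm from its free edge
- cam (a joint): slotted quarter-turn lock in the hatch; 0 locked, 1.571 rad (stop) unlocked, growing anticlockwise seen from above; turns with 0.1 N m and stays where it is left
- cam_slot (a point): middle of the slot's mouth, at the top of the lock's round steel head (36 mm across, 9 mm above the hatch's face); its x axis lies along the slot (equally its -x), z up out of the slot. The slot is 7 mm wide, 7 mm deep and runs right across the head
- key: orange coin key: steel blade 22 mm wide (x), 4 mm thick (y; 2.5 mm at its last 3 mm), reaching 16 mm below the handle; handle 44 mm (x) by 18 mm (y) by 40 mm high. Origin in the middle of the blade's lower end, z up through the handle (handle from z = 16 to 56 mm). 50 g. It starts standing in its block
- dock: fixed wooden key block 78 (x) by 60 (y) by 30 mm high, origin under its centre
- dock_slot (a point): middle of the mouth of the block's slot (30 mm long in the block's x, 10 mm wide, 26 mm deep), on the block's top; the key stands with its blade in the slot and the handle's foot on the block's top, so the key's origin is 16 mm below this point
- pot_red: red colour pot, 44 mm across up to 48 mm, black cap 34 mm across up to 54 mm high, 90 g; origin at the centre of its underside, z up. Two to four of the pots are there in any one start, the others are absent
- pot_yellow: the same, yellow
- pot_blue: the same, blue
- pot_white: the same, white
- eraser: blue and white eraser 52 x 24 x 12 mm lying among the pots; leave it
- marker: grey and black marker, 135 mm long, lying on the mat; leave it
- paint_cup: clear cup, 68 mm across, 55 mm high, under the spout; leave it
- glue: white glue bottle, 44 mm across, 130 mm high; leave it
- panels: plywood painting panel 150 x 150 x 12 mm with another one on it; leave them

How it is judged:
By the outcome, as a careful person would: the job done as asked, in the order asked, and still so for the second after the job is handed in, with the robot touching nothing.
Of pot_red, pot_yellow, pot_blue, pot_white only 2 to 4 are there at a start; the rules pass over those that are not, and their reading is None.
At some moment in a run one of pot_red, pot_yellow, pot_blue, pot_white may be knocked a few centimetres aside while the robot is not near it.
It also fails if it takes over 210 s, if anything falls off the work surface, if the arm or the gripper's body presses on something with over 40 N, if the wrist force passes 120 N, or if a joint passes its speed limit or range.

### The arm

A 6-joint arm with a two-finger parallel gripper is mounted at the origin on the work surface. World frame = base frame: x ahead of the robot, y to its left, z up, the work surface at z = 0. Lengths are in m, angles in rad, forces in N, time in s.
With the tool pointing down it reaches from about 0.35 to 0.85 m from the base axis. Payload 8.1 kg.
Tool frame: the origin (TCP) lies at the very end of the fingers, on their centre line; the grasp point (between the pads) lies 19 mm behind it; z points along the fingers, y is the direction in which the jaws open and shut (so a half turn about z gives the same grasp; the last joint's range is limited). The gripper opens to 93 mm and grips with 3 to 60 N. Pads are 15 mm wide; open, the fingers measure 128 mm over their backs; the gripper's body (75 mm by 188 mm) begins 65 mm behind the grasp point.
Start: joints at [1.199, 0.13, 1.488, -0, 1.523, -0.085], TCP at [0.17, 0.576, 0.219] pointing down, gripper open.
Joint ranges: [-2.96, 2.96], [-0.89, 2.26], [0.02, 2.5], [-1.34, 4.48], [0, 2.73], [-2.66, 2.66]. Speed limits (rad/s): [2.39, 2.39, 2.79, 3.14, 3.14, 3.14].

### API

Orientations are given as a rotation vector (axis times angle).
In Python, from plant import robot gives the robot as it stands.
- The arm moves only by the shell command python3 -m inch 'ROWS' [FORCE]. ROWS is JSON, a list that holds one entry, the list of rows, each a list of 7 numbers: the shift along the tool's x, y, z in cm, then the turn, a rotation vector about the tool's x, y, z in degrees, then the gripper command: -1 is fully open, 1 is shut, values between are in proportion. A call has 1 to 5 rows; each row shifts and turns the commanded pose from where the row before left it, along the tool's axes as they then stand; what a row does not reach is not made up. A row lasts 1/10 s, in which the tool goes at most 50 mm and 8.59 degrees, less where a joint would pass 70% of its speed; a pose out of reach is approached as far as the arm can. A call with a gripper value outside its range is refused whole. The fingers move at their own pace and stop on an object; FORCE is the grip in N (left out, the last holds). Time passes only in rows, so rows that do not move let the fingers close. It gives the time, the measured TCP pose, the force and the opening at its end, in the units of the state.
- robot.read_state(): the state, without advancing time (a new reading comes with each control period).
- robot.read_camera(name): name is "scene" or "top"; returns a dict with "image" (384x512x3 uint8, blue, green, red), "K" (3x3 intrinsics, pixels), "R" (3x3) and "t" (3): a world point X has camera coordinates R X + t. Camera axes: x right, y down, z forward; pixel columns grow to the right and rows downward; lengths in m; the calibration is good to about 2 mm. A picture is of the moment at which its call begins. There is no depth.
- robot.close_job(): hands the job in, once; it reports no verdict.
The state is a dict: "t": time; "q": joint angles; "dq": joint speeds; "joint_torque": joint torques, N m; "tool_pos": TCP position; "orientation": TCP orientation; "force": force on the tool from outside, world axes, zero at the start; "wrist_torque": the same for the moment, N m; "opening": finger opening in m.
Only numpy, scipy, OpenCV 4.12 (cv2) and the standard library are available. Lean on these libraries where they do the work, as an engineer would, in place of code of your own. Each camera call takes 0.05 s, during which the arm holds its last target. There are 200 camera calls.

## Working session

There is one attempt and no reset: what is moved stays moved. The work goes in short steps, Python scripts to look and compute and a shell command to move; the robot and the scene stay as the last step left them, time stands still between calls to the robot, and variables do not carry over. Pictures are saved under pics/ and viewed, about 12 in all and at most 16, crops included, and the job is handed in when it is done.

```bash
ls; mkdir -p pics
python3 - <<'E'
from plant import robot
import cv2
s=robot.read_state(); print(s)
for n in("scene","top"):
    c=robot.read_camera(n); cv2.imwrite(f"pics/{n}0.png",cv2.resize(c["image"],(800,600),interpolation=cv2.INTER_CUBIC)); print(n,c["K"],c["R"],c["t"])
E
```

```text
pics
{'t': 0.0, 'q': array([ 1.19858858e+00,  1.31138339e-01,  1.48928208e+00,  6.72717004e-06,
        1.52301053e+00, -8.54067761e-02]), 'dq': array([-0.00092965,  0.00222093,  0.00029171, -0.00166493, -0.00015249,
       -0.0005294 ]), 'joint_torque': array([-1.68916173e-03, -5.59857023e+01, -4.91748154e+01,  7.66279874e-02,
        3.58482788e-02, -9.61642286e-05]), 'tool_pos': array([0.16950122, 0.57496025, 0.21759956]), 'orientation': array([-4.48903287e-01, -3.10892612e+00,  2.80954800e-03]), 'force': array([0.36882222, 0.16662041, 0.05761161]), 'wrist_torque': array([-0.00678873, -0.00698251, -0.05683631]), 'opening': 0.0929719443207931}
scene [[471.59395467   0.         259.50111282]
 [  0.         471.59395467 190.04337809]
 [  0.           0.           1.        ]] [[ 0.78661178  0.61737944  0.00919393]
 [ 0.42585246 -0.53168232 -0.73209534]
 [-0.44709236  0.57979008 -0.68114013]] [-0.46311743 -0.17139763  1.61660975]
top [[403.35622924   0.         256.0209556 ]
 [  0.         403.35622924 196.53954856]
 [  0.           0.           1.        ]] [[-0.05500671 -0.99847743  0.00413313]
 [-0.97429444  0.05276787 -0.21901116]
 [ 0.2184596  -0.01607397 -0.9757136 ]] [0.03848257 0.56818713 1.34788554]
```

View pics/scene0.png

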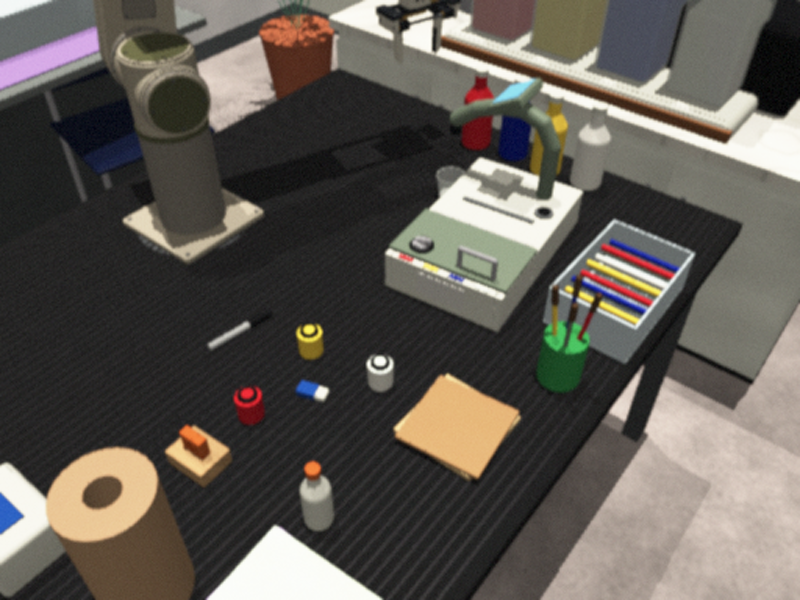

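View pics/top0.png

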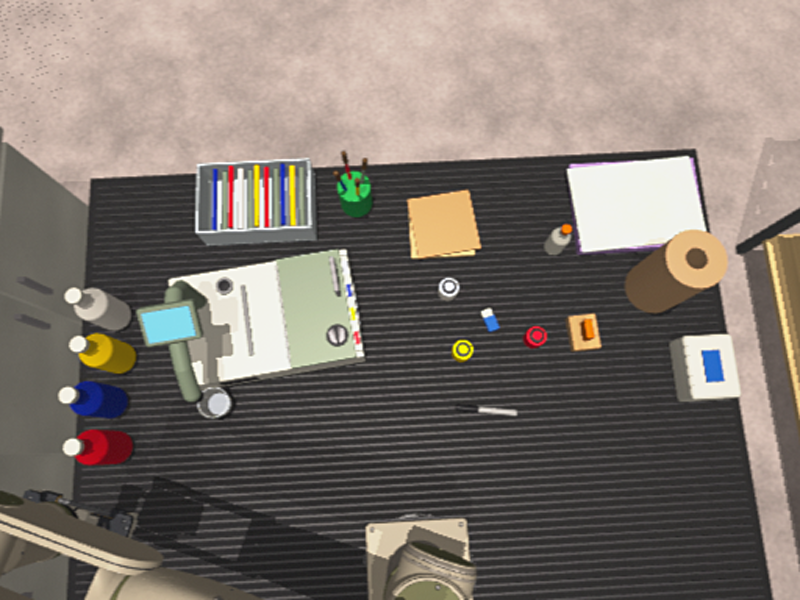

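The two views show the red, yellow and white pots, with blue absent. In the top view (800 px), the key block is at (585,332), red at (536,336), yellow at (462,350), white at (448,288), and the lock at (337,335). Enlarged crops come next.

```bash
cat > h.py <<'E'
import numpy as np, cv2
from scipy.spatial.transform import Rotation as Ro
from plant import robot
np.set_printoptions(precision=4,suppress=True)
def snap(n): return robot.read_camera(n)
def crop(c,u0,v0,w,h,k,f):
    cv2.imwrite(f"pics/{f}.png",cv2.resize(c["image"][v0:v0+h,u0:u0+w],None,fx=k,fy=k,interpolation=cv2.INTER_CUBIC))
def ray(c,u,v,z):   # native pixel -> world point at height z
    C=-c["R"].T@c["t"]; d=c["R"].T@np.linalg.solve(c["K"],[u,v,1]); return C+d*(z-C[2])/d[2]
def proj(c,X):
    p=c["K"]@(c["R"]@np.asarray(X,float)+c["t"]); return p[:2]/p[2]
def to(pos,yaw=None):  # shift in tool axes (cm) and turns (deg) to reach pos, tool down, jaws(y) along world yaw deg
    s=robot.read_state(); R=Ro.from_rotvec(s["orientation"]).as_matrix()
    print("tool",s["tool_pos"],"t",round(s["t"],2),"jaw yaw",np.degrees(np.arctan2(R[1,1],R[0,1])),"z",R[:,2],"F",s["force"],"open",s["opening"])
    print("shift cm",R.T@(np.asarray(pos)-s["tool_pos"])*100)
    if yaw is not None:
        y=np.radians(yaw); Y=np.array([np.cos(y),np.sin(y),0]); Z=np.array([0,0,-1.])
        for g in(1,-1):
            T=np.c_[np.cross(g*Y,Z),g*Y,Z]; print("turn deg",np.degrees(Ro.from_matrix(R.T@T).as_rotvec()))
E
python3 - <<'E'
from h import *
c=snap("top"); crop(c,105,155,130,95,6,"mix"); crop(c,275,170,120,75,6,"pots")
E
```

```text
(no output)
```

View pics/mix.png

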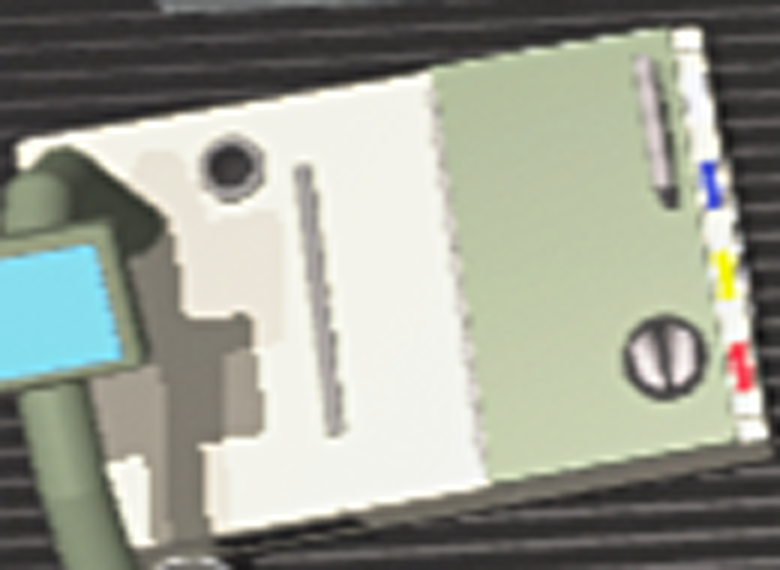

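View pics/pots.png

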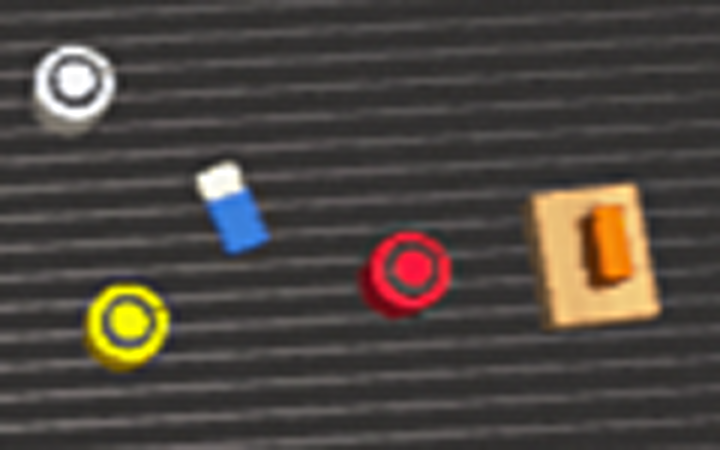

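The mixer crop shows the hatch corners at about (435,72), (672,32), (735,440) and (487,483), the lock at (665,357) with its slot roughly vertical, and the red tab at (740,366). In the pots crop, the caps are white (75,80), yellow (128,322) and red (413,268). The key handle top is at about (615,241).

Run:
```python
from h import *
c=snap("top"); s=snap("scene")
f=lambda u,v,z,o: ray(c,(u+.5)/6-.5+o[0],(v+.5)/6-.5+o[1],z)
M=(105,155);P=(275,170)
print("cam",-c["R"].T@c["t"])
for n,u,v,z in[("hFarHinge",435,72,.091),("hFarFree",672,32,.091),("hNearFree",735,440,.091),("hNearHinge",487,483,.091),("rimFar",702,30,.083),("rimNear",768,437,.083),("tabR",740,366,.083),("tabB",711,185,.083),("lock",665,357,.1),("slotA",659,326,.1),("slotB",669,388,.1),("barA",641,65,.135),("barB",667,193,.135)]:
    X=f(u,v,z,M); print(n,X, "scene800",proj(s,X)*1.5625)
for n,u,v,z in[("white",75,80,.054),("yellow",128,322,.054),("red",413,268,.054),("key",615,241,.07),("k1",597,205,.07),("k2",620,205,.07),("k3",632,275,.07),("k4",607,278,.07),("d1",545,193,.03),("d2",637,184,.03),("d3",660,313,.03),("d4",553,327,.03)]:
    X=f(u,v,z,P); print(n,X, "scene800",proj(s,X)*1.5625)
img=s["image"]
a=cv2.resize(img[225:315,100:200],None,fx=6,fy=6,interpolation=cv2.INTER_CUBIC)[:540]
cv2.imwrite("pics/k.png",a)
```

```text
cam [0.2612 0.0301 1.4394]
hFarHinge [0.6847 0.2764 0.091 ] scene800 [534.6664 248.0921]
hFarFree [0.7016 0.1384 0.091 ] scene800 [503.1002 289.8111]
hNearFree [0.4603 0.1111 0.091 ] scene800 [389.0055 244.2448]
hNearHinge [0.4437 0.2504 0.091 ] scene800 [425.739  207.5254]
rimFar [0.7045 0.1214 0.083 ] scene800 [498.8926 298.8011]
rimNear [0.4622 0.0929 0.083 ] scene800 [383.7905 252.5693]
tabR [0.5037 0.1071 0.083 ] scene800 [405.4541 257.5868]
tabB [0.6106 0.1196 0.083 ] scene800 [455.3276 277.5272]
lock [0.508 0.148 0.1  ] scene800 [420.5487 240.9488]
slotA [0.5259 0.1508 0.1   ] scene800 [428.9277 243.9228]
slotB [0.4903 0.1463 0.1   ] scene800 [412.6737 237.748 ]
barA [0.6688 0.1529 0.135 ] scene800 [494.3819 259.5513]
barB [0.5939 0.1407 0.135 ] scene800 [456.1435 246.3062]
white [ 0.6149 -0.1055  0.054 ] scene800 [379.3807 360.3573]
yellow [ 0.4691 -0.1257  0.054 ] scene800 [308.1936 328.5739]
red [ 0.4917 -0.2937  0.054 ] scene800 [246.1843 392.716 ]
key [ 0.4985 -0.408   0.07  ] scene800 [191.4531 434.1054]
k1 [ 0.5201 -0.4001  0.07  ] scene800 [205.0512 438.1053]
k2 [ 0.5194 -0.4134  0.07  ] scene800 [197.8053 443.5991]
k3 [ 0.4781 -0.4153  0.07  ] scene800 [178.8061 430.3853]
k4 [ 0.4772 -0.4008  0.07  ] scene800 [186.0052 423.98  ]
d1 [ 0.5366 -0.3826  0.03  ] scene800 [225.5846 451.8959]
d2 [ 0.5391 -0.4381  0.03  ] scene800 [198.5358 477.0263]
d3 [ 0.461  -0.4421  0.03  ] scene800 [162.9493 451.621 ]
d4 [ 0.4561 -0.3781  0.03  ] scene800 [193.4924 423.7661]
```

View pics/k.png

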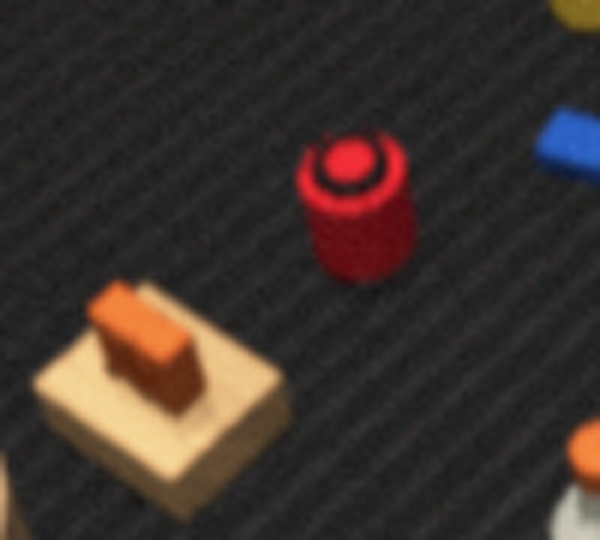

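Run:
```python
from h import *
to([.42,.05,.26],-88.5)
```

```text
tool [0.1696 0.5753 0.2181] t 0.25 jaw yaw 73.56671955898568 z [-0.0003 -0.0008 -1.    ] F [0.7981 0.1906 0.0034] open 0.09298340223187357
shift cm [-38.8755 -43.3011  -4.1527]
turn deg [ -0.0172   0.0686 162.0667]
turn deg [ -0.0481  -0.0121 -17.9333]
```

```bash
python3 -m inch '[[[-3,-3.3,-0.8,0,0,0,-1],[-3,-3.3,-0.8,0,0,0,-1],[-3,-3.3,-0.8,0,0,0,-1],[-3,-3.3,-0.8,0,0,0,-1],[-3,-3.3,-0.8,0,0,0,-1]]]' 40 && python3 -m inch '[[[-3,-3.3,0,0,0,0,-1],[-3,-3.3,0,0,0,0,-1],[-3,-3.3,0,0,0,0,-1],[-3,-3.3,0,0,0,0,-1],[-3,-3.3,0,0,0,0,-1]]]' && python3 -m inch '[[[-3,-3.3,0,0,0,0,-1],[-3,-3.3,0,0,0,0,-1],[-3,-3.3,0,0,0,0,-1],[0,0,0,0,0,8,-1],[0,0,0,0,0,8,-1]]]' && python3 -m inch '[[[0,0,0,0,0,8,-1],[0,0,0,0,0,8,-1],[0,0,0,0,0,8,-1],[0,0,0,0,0,8,-1],[0,0,0,0,0,8,-1]]]' && python3 -m inch '[[[0,0,0,0,0,8,-1],[0,0,0,0,0,8,-1],[0,0,0,0,0,8,-1],[0,0,0,0,0,8,-1],[0,0,0,0,0,8,-1]]]' && python3 -m inch '[[[0,0,0,0,0,8,-1],[0,0,0,0,0,8,-1],[0,0,0,0,0,8,-1],[0,0,0,0,0,8,-1],[0,0,0,0,0,8,-1]]]' && python3 -m inch '[[[0,0,0,0,0,8,-1],[0,0,0,0,0,8,-1],[0,0,0,0,0,8,-1],[0,0,0,0,0,2,-1],[0,0,0,0,0,0,-1]]]'
python3 - <<'E'
from h import *
to([.4985,-.4085,.10],-88.5)
E
```

```text
t: 0.75
tool_pos: [0.2672, 0.3732, 0.2589]
orientation: [0.448, 3.109, 0.0]
force: [0.5, 0.2, -0.7]
opening: 0.0927
t: 1.25
tool_pos: [0.3645, 0.1725, 0.2588]
orientation: [0.448, 3.109, 0.001]
force: [0.7, 0.4, 0.4]
opening: 0.0932
t: 1.75
tool_pos: [0.4227, 0.0521, 0.2585]
orientation: [-0.891, -3.012, 0.0]
force: [-0.5, 1.1, -0.5]
opening: 0.093
t: 2.25
tool_pos: [0.4223, 0.0537, 0.2586]
orientation: [-1.863, -2.529, 0.0]
force: [0.6, -0.3, 0.0]
opening: 0.0929
t: 2.75
tool_pos: [0.4223, 0.0537, 0.2586]
orientation: [-2.616, -1.739, 0.0]
force: [-0.0, 0.2, -0.9]
opening: 0.093
t: 3.25
tool_pos: [0.4223, 0.0537, 0.2586]
orientation: [-3.053, -0.74, 0.0]
force: [0.5, 0.1, 0.6]
opening: 0.0932
t: 3.75
tool_pos: [0.4223, 0.0537, 0.2586]
orientation: [3.141, 0.042, -0.0]
force: [0.2, -0.3, -0.1]
opening: 0.0925
tool [0.4223 0.0537 0.2586] t 3.75 jaw yaw -88.4558980145991 z [-0.     -0.0001 -1.    ] F [ 0.2335 -0.2942 -0.1487] open 0.09247413551956972
shift cm [ 6.3671 46.4057 15.8635]
turn deg [0.0032 0.001  0.0441]
turn deg [  -0.0016    0.005  -179.9559]
```

```bash
python3 -m inch '[[[0.6,4.6,0,0,0,0,-1],[0.6,4.6,0,0,0,0,-1],[0.6,4.6,0,0,0,0,-1],[0.6,4.6,0,0,0,0,-1],[0.6,4.6,0,0,0,0,-1]]]' && python3 -m inch '[[[0.6,4.6,0,0,0,0,-1],[0.6,4.6,0,0,0,0,-1],[0.7,4.6,0,0,0,0,-1],[0.7,4.6,0,0,0,0,-1],[0.7,4.9,0,0,0,0,-1]]]' && python3 -m inch '[[[0,0,4,0,0,0,-1],[0,0,4,0,0,0,-1],[0,0,4,0,0,0,-1],[0,0,3.9,0,0,0,-1],[0,0,0,0,0,0,-1]]]'
python3 - <<'E'
from h import *
to([.4985,-.4085,.036],-88.5)
E
```

```text
t: 4.25
tool_pos: [0.4587, -0.1773, 0.2588]
orientation: [3.141, 0.046, 0.001]
force: [1.2, 0.9, 0.8]
opening: 0.0928
t: 4.75
tool_pos: [0.4982, -0.4092, 0.2585]
orientation: [-3.141, -0.046, -0.0]
force: [0.5, 0.6, 0.0]
opening: 0.0932
t: 5.25
tool_pos: [0.4943, -0.4039, 0.0921]
orientation: [-3.133, -0.045, 0.014]
force: [0.2, 0.4, -1.3]
opening: 0.0929
tool [ 0.4943 -0.4039  0.0921] t 5.25 jaw yaw -88.36108200844099 z [-0.0089  0.0085 -0.9999] F [ 0.22    0.4034 -1.3319] open 0.09291360355510817
shift cm [0.4545 0.5199 5.5994]
turn deg [-0.501   0.496   0.1411]
turn deg [  -0.7784   -0.7864 -179.8555]
```

```bash
python3 -m inch '[[[0,0,0,0,0,0,-1],[0,0,0,0,0,0,-1]]]'
python3 - <<'E'
from h import *
to([.4985,-.4085,.036],-88.5)
c=snap("scene"); crop(c,85,215,130,90,6,"k2")
E
```

```text
t: 5.45
tool_pos: [0.4995, -0.4087, 0.1029]
orientation: [3.138, 0.044, 0.005]
force: [-0.4, -0.2, 0.1]
opening: 0.0929
tool [ 0.4995 -0.4087  0.1029] t 5.45 jaw yaw -88.39989863997094 z [ 0.0031 -0.003  -1.    ] F [-0.4062 -0.1942  0.1383] open 0.09292602980470412
shift cm [-0.119  -0.0451  6.6912]
turn deg [ 0.1779 -0.173   0.1004]
turn deg [   0.2717    0.2792 -179.8992]
```

View pics/k2.png

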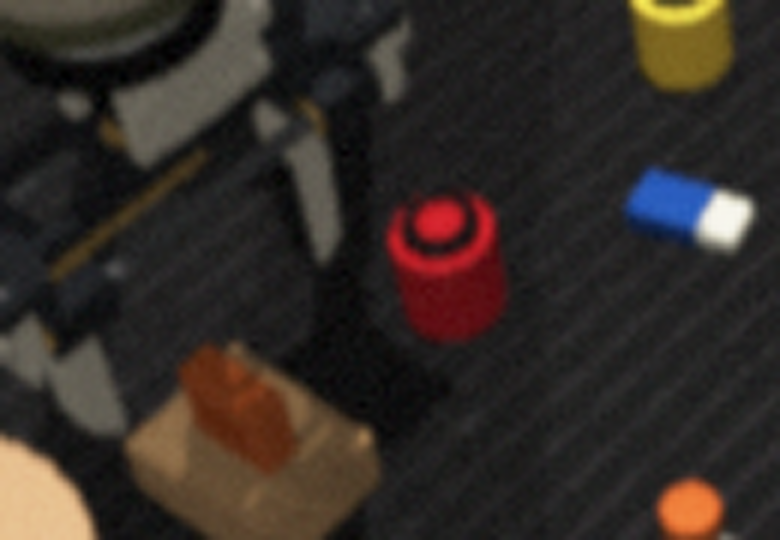

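The open fingers, with tips at (325,255) and (100,425), straddle the orange key, whose top is at (235,375). I'll descend and close.

```bash
python3 -m inch '[[[0,0,1.5,0,0,0,-1],[0,0,1.5,0,0,0,-1],[0,0,1.5,0,0,0,-1],[0,0,1.5,0,0,0,-1],[0,0,0.5,0,0,0,-1]]]' && python3 -m inch '[[[0,0,0,0,0,0,-1],[0,0,0,0,0,0,0.5],[0,0,0,0,0,0,0.8],[0,0,0,0,0,0,1],[0,0,0,0,0,0,1]]]' 40 && python3 -m inch '[[[0,0,0,0,0,0,1],[0,0,0,0,0,0,1],[0,0,0,0,0,0,1],[0,0,0,0,0,0,1],[0,0,0,0,0,0,1]]]'
python3 - <<'E'
from h import *
to([.4985,-.4085,.22],-83.5)
E
```

```text
t: 6.0
tool_pos: [0.4965, -0.4059, 0.0311]
orientation: [-3.138, -0.043, 0.005]
force: [-0.1, 0.3, -0.0]
opening: 0.0932
t: 6.5
tool_pos: [0.4984, -0.4078, 0.0354]
orientation: [3.14, 0.043, 0.001]
force: [-0.3, -0.5, -0.1]
opening: 0.0653
t: 7.0
tool_pos: [0.4981, -0.4074, 0.0346]
orientation: [-3.141, -0.043, 0.0]
force: [-0.1, -0.0, 0.2]
opening: 0.0254
tool [ 0.4981 -0.4074  0.0346] t 7.0 jaw yaw -88.43442336774599 z [-0.  0. -1.] F [-0.127  -0.0477  0.2232] open 0.025433344636518255
shift cm [  0.0403   0.1109 -18.5372]
turn deg [-0.0009  0.0012 -4.9344]
turn deg [  0.0018   0.0014 175.0656]
```

```bash
python3 -m inch '[[[0,0,0,0,0,0,1],[0,0,0,0,0,0,1],[0,0,0,0,0,0,1],[0,0,0,0,0,0,1],[0,0,0,0,0,0,1]]]' && python3 -m inch '[[[0,0,-1,0,0,0,1],[0,0,-2,0,0,0,1],[0,0,-3,0,0,0,1],[0,0,-2,0,0,0,1],[0,0,-1,0,0,0,1]]]' && python3 -m inch '[[[0,0,-2,0,0,0,1],[0,0,-3,0,0,0,1],[0,0,-3,0,0,0,1],[0,0,-1.5,0,0,0,1],[0,0,0,0,0,0,1]]]'
python3 - <<'E'
from h import *
to([.508,.148,.22],-83.5)
E
```

```text
t: 7.5
tool_pos: [0.4981, -0.4074, 0.0346]
orientation: [-3.141, -0.043, -0.0]
force: [-0.6, -0.7, 0.2]
opening: 0.0181
t: 8.0
tool_pos: [0.4992, -0.4085, 0.1282]
orientation: [3.138, 0.043, 0.005]
force: [0.9, 0.8, -0.3]
opening: 0.0181
t: 8.5
tool_pos: [0.4991, -0.4084, 0.2225]
orientation: [3.138, 0.043, 0.005]
force: [0.5, -0.5, -0.7]
opening: 0.0181
tool [ 0.4991 -0.4084  0.2225] t 8.5 jaw yaw -88.43237453299484 z [ 0.0034 -0.0033 -1.    ] F [ 0.528  -0.4809 -0.6728] open 0.018139398064372533
shift cm [  2.4104 -55.5951   0.0722]
turn deg [ 0.2022 -0.1815 -4.932 ]
turn deg [ -0.2774  -0.3091 175.0675]
```

```bash
python3 -m inch '[[[0,-2,0,0,0,0,1],[0,-4,0,0,0,0,1],[0.2,-4.6,0,0,0,0,1],[0.2,-4.6,0,0,0,0,1],[0.2,-4.6,0,0,0,0,1]]]' && python3 -m inch '[[[0.2,-4.6,0,0,0,0,1],[0.2,-4.6,0,0,0,0,1],[0.2,-4.6,0,0,0,0,1],[0.2,-4.6,0,0,0,0,1],[0.2,-4.6,0,0,0,0,1]]]' && python3 -m inch '[[[0.4,-4.6,0,0,0,0,1],[0.4,-4,0,0,0,0,1],[0,-3,0,0,0,0,1],[0,-1.2,0,0,0,0,1],[0,0,0,0,0,-4.9,1]]]' && python3 -m inch '[[[0,0,0,0,0,0,1],[0,0,0,0,0,0,1],[0,0,0,0,0,0,1]]]'
python3 - <<'E'
from h import *
to([.508,.148,.15],-83.5)
E
```

```text
t: 9.0
tool_pos: [0.4974, -0.2072, 0.217]
orientation: [-3.14, -0.042, 0.005]
force: [0.3, -0.0, -0.3]
opening: 0.0178
t: 9.5
tool_pos: [0.501, 0.0227, 0.2173]
orientation: [-3.141, -0.043, 0.004]
force: [0.4, -0.3, -0.2]
opening: 0.0176
t: 10.0
tool_pos: [0.5058, 0.1503, 0.2176]
orientation: [3.136, 0.182, -0.005]
force: [0.7, -0.9, -0.7]
opening: 0.0176
t: 10.3
tool_pos: [0.5067, 0.1482, 0.2191]
orientation: [3.137, 0.173, -0.001]
force: [0.5, 0.4, 0.0]
opening: 0.0177
tool [0.5067 0.1482 0.2191] t 10.3 jaw yaw -83.69295922174062 z [-0.0008 -0.0003 -1.    ] F [0.5081 0.4425 0.0392] open 0.017723209295951645
shift cm [0.1296 0.035  6.9083]
turn deg [ 0.0127  0.0469 -0.193 ]
turn deg [  0.0736  -0.0199 179.807 ]
```

```bash
python3 -m inch '[[[0,0,1.5,0,0,0,1],[0,0,2,0,0,0,1],[0,0,2,0,0,0,1],[0,0,2,0,0,0,1],[0.1,0,1.5,0,0,0,1]]]' && python3 -m inch '[[[0,0,0.2,0,0,0,1],[0,0,0,0,0,0,1],[0,0,0,0,0,0,1]]]'
python3 - <<'E'
from h import *
to([.508,.148,.1],-83.5)
c=snap("scene"); crop(c,235,125,70,55,11,"l1")
s=robot.read_state();p=s["tool_pos"]
for n,X in[("lock",[.508,.148,.1005]),("blade",p-[0,0,.0206])]: print(n,(proj(c,X)-[235,125]+.5)*11-.5)
t=snap("top"); crop(t,180,170,70,60,8,"l1t")
E
```

```text
t: 10.8
tool_pos: [0.5068, 0.1486, 0.1271]
orientation: [3.136, 0.175, -0.003]
force: [-0.4, 0.7, -0.6]
opening: 0.0176
t: 11.1
tool_pos: [0.5086, 0.1492, 0.1286]
orientation: [-3.136, -0.177, -0.002]
force: [0.5, -0.6, -0.2]
opening: 0.0178
tool [0.5086 0.1492 0.1286] t 11.1 jaw yaw -83.5456014124016 z [ 0.0015  0.0003 -1.    ] F [ 0.489  -0.5802 -0.2254] open 0.01783781879566255
shift cm [-0.0738  0.115   2.8641]
turn deg [-0.0058 -0.0888 -0.0456]
turn deg [ -0.1394   0.009  179.9543]
lock [380.6253 324.7157]
blade [386.2846 300.8633]
```

View pics/l1.png

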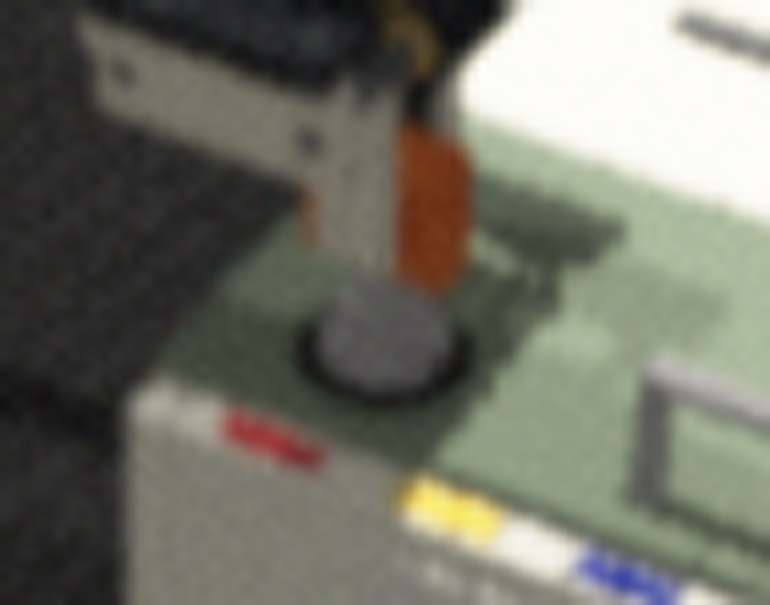

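The finger hides the slot in this view. The steel head is centred around (385,340), against a prediction of (381,325). I'll check with an overlay on the first, unobstructed images.

Run:
```python
from h import *
out=[]
for n,f,(u0,v0) in[("scene","scene0",(385,210)),("top","top0",(302,300))]:
    c=snap(n); im=cv2.imread(f"pics/{f}.png")[v0:v0+70,u0:u0+70]; k=6
    im=cv2.resize(im,None,fx=k,fy=k,interpolation=cv2.INTER_CUBIC)
    P=lambda X:tuple(int(round(a)) for a in (((proj(c,X)+.5)*1.5625-.5-[u0,v0]+.5)*k-.5))
    L=np.array([.508,.148,0])
    for z,col in((.1005,(0,0,255)),(.0915,(255,0,0))):
        pts=[P(L+[.018*np.cos(a),.018*np.sin(a),z]) for a in np.linspace(0,6.28,40)]
        for p in pts: cv2.circle(im,p,1,col,-1)
        cv2.circle(im,P(L+[0,0,z]),2,col,-1)
    out.append(im[:400,:400])
cv2.imwrite("pics/ov.png",np.hstack(out))
```

```text
(no output)
```

View pics/ov.png

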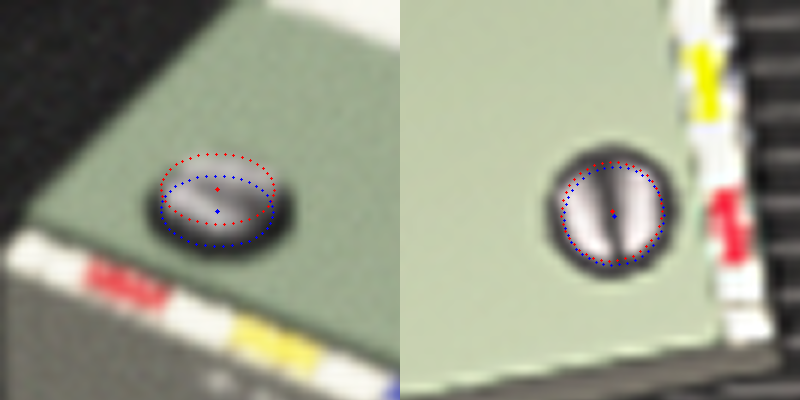

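```bash
python3 -m inch '[[[-0.07,0.15,0.2,0,0,0,1],[0,0,0.2,0,0,0,1],[0,0,0.2,0,0,0,1],[0,0,0,0,0,0,1]]]' && python3 -m inch '[[[0,0,0.15,0,0,0,1],[0,0,0.15,0,0,0,1],[0,0,0,0,0,0,1]]]'
python3 - <<'E'
from h import *
to([.508,.1475,.114],-83.5)
E
```

```text
t: 11.7
tool_pos: [0.507, 0.1475, 0.1211]
orientation: [3.136, 0.177, -0.001]
force: [-0.3, -0.2, -1.3]
opening: 0.0181
t: 12.0
tool_pos: [0.5071, 0.1476, 0.1183]
orientation: [3.137, 0.177, -0.001]
force: [1.2, -0.0, -0.6]
opening: 0.0176
tool [0.5071 0.1476 0.1183] t 12.0 jaw yaw -83.53346056869319 z [-0.0005 -0.0001 -1.    ] F [ 1.1915 -0.0431 -0.6325] open 0.017646130686492154
shift cm [0.0859 0.0163 0.431 ]
turn deg [ 0.0015  0.0272 -0.0335]
turn deg [  0.0427  -0.0024 179.9665]
```

```bash
python3 -m inch '[[[0,0,0.15,0,0,0,1],[0,0,0.1,0,0,0,1],[0,0,0,0,0,0,1]]]' && python3 -m inch '[[[0,0,0.1,0,0,0,1],[0,0,0.1,0,0,0,1],[0,0,0,0,0,0,1]]]'
python3 - <<'E'
from h import *
to([.508,.1475,.114],-83.5)
E
```

```text
t: 12.3
tool_pos: [0.5072, 0.1476, 0.1159]
orientation: [3.137, 0.177, -0.0]
force: [0.3, -0.2, 0.0]
opening: 0.018
t: 12.6
tool_pos: [0.5073, 0.1476, 0.1141]
orientation: [3.137, 0.177, 0.0]
force: [-0.1, 0.5, 0.3]
opening: 0.018
tool [0.5073 0.1476 0.1141] t 12.6 jaw yaw -83.53194103015788 z [ 0.0001  0.     -1.    ] F [-0.1305  0.5177  0.253 ] open 0.017994921795905075
shift cm [0.0644 0.016  0.009 ]
turn deg [ 0.0003 -0.0035 -0.0319]
turn deg [ -0.0055  -0.0005 179.9681]
```

```bash
python3 -m inch '[[[0,0,0.05,0,0,0,1],[0,0,0.05,0,0,0,1],[0,0,0,0,0,0,1]]]' && python3 -m inch '[[[0,0,0,0,0,-4,1],[0,0,0,0,0,-4,1],[0,0,0,0,0,0,1]]]'
python3 - <<'E'
from h import *
to([.508,.1475,.114],-83.5); print(robot.read_state()["wrist_torque"])
E
```

```text
t: 12.9
tool_pos: [0.5075, 0.1476, 0.1139]
orientation: [3.137, 0.177, 0.001]
force: [-3.8, 0.3, 5.6]
opening: 0.0179
t: 13.2
tool_pos: [0.5075, 0.1483, 0.1139]
orientation: [-3.115, -0.4, -0.001]
force: [-2.9, 3.1, 5.5]
opening: 0.0178
tool [0.5075 0.1483 0.1139] t 13.2 jaw yaw -75.37995683354107 z [ 0.0006  0.0013 -1.    ] F [-2.8757  3.1348  5.5331] open 0.017794484991978474
shift cm [ 0.0291  0.0943 -0.0067]
turn deg [-0.067  -0.0458  8.12  ]
turn deg [   0.0688   -0.1007 -171.8799]
[ 0.5407  0.6796 -0.0979]
```

```bash
python3 -m inch '[[[0,0,-0.07,0,0,-8,1],[0,0,0,0,0,-8,1],[0,0,0,0,0,-8,1],[0,0,0,0,0,-8,1],[0,0,0,0,0,-8,1]]]' && python3 -m inch '[[[0,0,0,0,0,-8,1],[0,0,0,0,0,-8,1],[0,0,0,0,0,-8,1],[0,0,0,0,0,-8,1],[0,0,0,0,0,-8,1]]]' && python3 -m inch '[[[0,0,0,0,0,-3,1],[0,0,0,0,0,0,1]]]'
python3 - <<'E'
from h import *
to([.508,.1475,.114],6.5); print(robot.read_state()["wrist_torque"])
E
```

```text
t: 13.7
tool_pos: [0.5078, 0.1475, 0.114]
orientation: [2.789, 1.445, 0.001]
force: [1.8, -0.8, -1.2]
opening: 0.0174
t: 14.2
tool_pos: [0.509, 0.1471, 0.1142]
orientation: [2.125, 2.31, 0.003]
force: [8.5, -2.1, -4.2]
opening: 0.0175
t: 14.4
tool_pos: [0.5091, 0.1471, 0.1142]
orientation: [2.068, 2.361, 0.003]
force: [7.4, -2.0, -4.1]
opening: 0.0178
tool [0.5091 0.1471 0.1142] t 14.4 jaw yaw 7.561656029681876 z [ 0.0038 -0.0005 -1.    ] F [ 7.3544 -2.0351 -4.0631] open 0.0177587493792704
shift cm [ 0.0509 -0.1012  0.0213]
turn deg [0.2127 0.0531 1.0616]
turn deg [  -0.0829    0.3321 -178.9381]
[-0.4844 -1.3774 -0.1612]
```

```bash
python3 -m inch '[[[0,0.1,0,0,0,-2,1],[0,0,0,0,0,-2,1],[0,0,0,0,0,0,1]]]'
python3 - <<'E'
from h import *
to([.508,.1475,.114],6.5); print(robot.read_state()["wrist_torque"])
E
python3 -m inch '[[[0,0,0,0,0,-2,1],[0,0,0,0,0,-2,1],[0,0,0,0,0,0,1]]]'
python3 - <<'E'
from h import *
to([.508,.1475,.114],6.5); print(robot.read_state()["wrist_torque"])
c=snap("scene"); crop(c,235,125,70,55,11,"l2")
E
```

```text
t: 14.7
tool_pos: [0.5094, 0.1472, 0.1141]
orientation: [1.987, 2.431, 0.001]
force: [5.6, -3.3, -2.1]
opening: 0.0182
tool [0.5094 0.1472 0.1141] t 14.7 jaw yaw 11.47903093888975 z [ 0.0022 -0.0007 -1.    ] F [ 5.6138 -3.3095 -2.1022] open 0.018171973269014298
shift cm [ 0.0565 -0.1275  0.0117]
turn deg [0.1192 0.0582 4.979 ]
turn deg [  -0.089     0.1822 -175.0209]
[-0.6401 -0.9322 -0.1484]
t: 15.0
tool_pos: [0.5095, 0.1472, 0.1142]
orientation: [1.901, 2.498, 0.002]
force: [5.2, -2.6, -2.7]
opening: 0.0175
tool [0.5095 0.1472 0.1142] t 15.0 jaw yaw 15.464842608075132 z [ 0.0025 -0.0007 -1.    ] F [ 5.2085 -2.5724 -2.6708] open 0.017492818358384492
shift cm [ 0.0685 -0.1337  0.0152]
turn deg [0.1351 0.0663 8.9648]
turn deg [  -0.0992    0.202  -171.0351]
[-0.6182 -1.1147 -0.0972]
```

```bash
python3 -m inch '[[[0,0,0,0,0,-2,1],[0,0,0,0,0,-1,1],[0,0,0,0,0,0,1]]]'
python3 - <<'E'
from h import *
to([.508,.1475,.114],6.5); print(robot.read_state()["wrist_torque"])
E
python3 -m inch '[[[0,0,0,0,0,-2,1],[0,0,0,0,0,-1,1],[0,0,0,0,0,0,1]]]'
python3 - <<'E'
from h import *
to([.508,.1475,.114],6.5); print(robot.read_state()["wrist_torque"])
E
```

```text
t: 15.35
tool_pos: [0.5096, 0.1472, 0.1142]
orientation: [1.836, 2.546, 0.002]
force: [6.5, -2.5, -2.6]
opening: 0.0175
tool [0.5096 0.1472 0.1142] t 15.35 jaw yaw 18.425773399665932 z [ 0.0027 -0.0006 -1.    ] F [ 6.4835 -2.5158 -2.5516] open 0.017504640787826705
shift cm [ 0.0755 -0.1408  0.0164]
turn deg [ 0.1466  0.0669 11.9257]
turn deg [  -0.0985    0.2158 -168.0742]
[-0.5997 -1.1562 -0.1495]
t: 15.65
tool_pos: [0.5096, 0.1472, 0.1141]
orientation: [1.769, 2.593, 0.002]
force: [6.5, -4.0, -3.4]
opening: 0.0177
tool [0.5096 0.1472 0.1141] t 15.65 jaw yaw 21.40855930983884 z [ 0.0028 -0.0005 -1.    ] F [ 6.5402 -4.012  -3.3592] open 0.017700878118384385
shift cm [ 0.0859 -0.1414  0.014 ]
turn deg [ 0.1515  0.0678 14.9084]
turn deg [  -0.0982    0.2195 -165.0914]
[-0.5356 -1.2913 -0.2908]
```

```bash
python3 -m inch '[[[0,0,0,0,0,4,1],[0,0,0,0,0,4,1],[0,0,-0.3,0,0,0,1],[0,0,-1,0,0,0,1],[0,0,-2,0,0,0,1]]]' && python3 -m inch '[[[0,0,-2,0,0,0,1],[0,0,-3,0,0,0,1],[0,0,-2.5,0,0,0,1],[0,0,-1,0,0,0,1],[0,0,0,0,0,0,1]]]'&& python3 -m inch '[[[0,0,0,0,0,0,1],[0,0,0,0,0,0,1]]]'
python3 - <<'E'
from h import *
to([.4981,-.4074,.22],-88.4); print(robot.read_state()["wrist_torque"])
c=snap("scene"); crop(c,235,95,70,85,7,"l3")
t=snap("top"); 
a=cv2.imread("pics/l3.png"); b=cv2.resize(t["image"][185:245,180:240],None,fx=7,fy=7,interpolation=cv2.INTER_CUBIC); H=max(len(a),len(b))
cv2.imwrite("pics/l3.png",np.hstack([cv2.copyMakeBorder(x,0,H-len(x),0,0,0) for x in(a[:,:370],b[:,:420])]))
E
```

```text
t: 16.15
tool_pos: [0.5065, 0.1476, 0.1457]
orientation: [-1.943, -2.465, 0.005]
force: [0.1, 0.4, -0.5]
opening: 0.0178
t: 16.65
tool_pos: [0.5091, 0.148, 0.2337]
orientation: [1.944, 2.466, 0.004]
force: [-0.1, 0.2, -0.8]
opening: 0.0178
t: 16.85
tool_pos: [0.5073, 0.1476, 0.2299]
orientation: [-1.944, -2.465, 0.004]
force: [0.7, 0.8, -1.1]
opening: 0.018
tool [0.5073 0.1476 0.2299] t 16.85 jaw yaw 13.47902668115848 z [-0.003  -0.0005 -1.    ] F [ 0.6906  0.8212 -1.059 ] open 0.01797501120821188
shift cm [-53.7547 -13.8276   1.0218]
turn deg [ -0.1372   0.15   101.8789]
turn deg [ -0.1417  -0.1296 -78.1209]
[-0.0738  0.0415  0.0395]
```

View pics/l3.png

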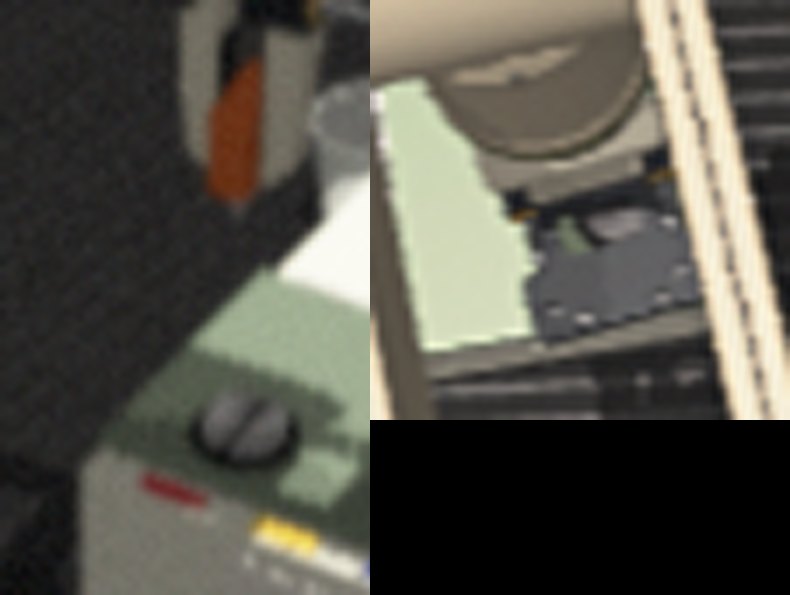

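The left part shows the slot now running across the hatch, through (235,455) and (265,400), so the lock has turned its quarter turn. The key goes back into its block for now.

```bash
python3 -m inch '[[[-2,-0.5,0,0,0,0,1],[-3.5,-0.9,0,0,0,0,1],[-4.5,-1.15,0,0,0,0,1],[-4.5,-1.15,0,0,0,0,1],[-4.5,-1.15,0,0,0,0,1]]]' && python3 -m inch '[[[-4.5,-1.15,0,0,0,0,1],[-4.5,-1.15,0,0,0,0,1],[-4.5,-1.15,0,0,0,0,1],[-4.5,-1.15,0,0,0,0,1],[-4.5,-1.15,0,0,0,0,1]]]' && python3 -m inch '[[[-4.5,-1.15,0,0,0,0,1],[-3.7,-1.1,0,0,0,0,1],[-2.7,-0.6,0,0,0,0,1],[-1.5,-0.4,0,0,0,0,1],[0,0,0,0,0,8,1]]]' && python3 -m inch '[[[0,0,0,0,0,8,1],[0,0,0,0,0,8,1],[0,0,0,0,0,8,1],[0,0,0,0,0,8,1],[0,0,0,0,0,8,1]]]' && python3 -m inch '[[[0,0,0,0,0,8,1],[0,0,0,0,0,8,1],[0,0,0,0,0,8,1],[0,0,0,0,0,8,1],[0,0,0,0,0,8,1]]]' && python3 -m inch '[[[0,0,0,0,0,8,1],[0,0,0,0,0,6,1],[0,0,0,0,0,0,1],[0,0,0,0,0,0,1]]]'
python3 - <<'E'
from h import *
to([.4981,-.4074,.08],-88.4)
E
```

```text
t: 17.45
tool_pos: [0.5047, -0.0498, 0.231]
orientation: [-1.944, -2.467, 0.001]
force: [0.9, -0.1, -0.0]
opening: 0.0174
t: 17.95
tool_pos: [0.5012, -0.2823, 0.2309]
orientation: [-1.945, -2.466, -0.0]
force: [1.2, 0.3, 0.3]
opening: 0.0177
t: 18.45
tool_pos: [0.4983, -0.4102, 0.2305]
orientation: [-2.114, -2.321, 0.0]
force: [-0.2, 0.1, -0.1]
opening: 0.0174
t: 18.95
tool_pos: [0.4993, -0.4077, 0.2312]
orientation: [-2.783, -1.455, 0.0]
force: [0.9, -0.0, -0.0]
opening: 0.0176
t: 19.45
tool_pos: [0.4993, -0.4076, 0.2312]
orientation: [-3.113, -0.415, 0.001]
force: [0.5, -0.4, -0.2]
opening: 0.0177
t: 19.85
tool_pos: [0.4992, -0.4081, 0.2314]
orientation: [-3.141, -0.046, 0.001]
force: [-0.5, 0.0, -0.5]
opening: 0.0177
tool [ 0.4992 -0.4081  0.2314] t 19.85 jaw yaw -88.31145580265213 z [-0.0005  0.0006 -1.    ] F [-0.5337  0.0472 -0.5224] open 0.017730584887080826
shift cm [-0.1041 -0.0612 15.1451]
turn deg [-0.0368  0.0261  0.0886]
turn deg [  -0.041    -0.0578 -179.9114]
```

```bash
python3 -m inch '[[[0,0,1.5,0,0,0,1],[-0.1,0,3,0,0,0,1],[0,-0.06,3,0,0,0,1],[0,0,3,0,0,0,1],[0,0,2.5,0,0,0,1]]]' && python3 -m inch '[[[0,0,1.5,0,0,0,1],[0,0,0.6,0,0,0,1],[0,0,0,0,0,0,1],[0,0,0,0,0,0,1]]]' && python3 -m inch '[[[0,0,0.8,0,0,0,1],[0,0,0.8,0,0,0,1],[0,0,0.8,0,0,0,1],[0,0,0.8,0,0,0,1],[0,0,0.5,0,0,0,1]]]' && python3 -m inch '[[[0,0,0.3,0,0,0,1],[0,0,0.3,0,0,0,1],[0,0,0.2,0,0,0,1],[0,0,0,0,0,0,1]]]'
python3 - <<'E'
from h import *
to([.4981,-.4074,.0350],-88.4)
E
```

```text
t: 20.35
tool_pos: [0.4971, -0.4071, 0.0985]
orientation: [-3.139, -0.043, 0.003]
force: [-0.2, 0.4, -0.8]
opening: 0.0179
t: 20.75
tool_pos: [0.4988, -0.4088, 0.0823]
orientation: [3.14, 0.041, 0.002]
force: [0.3, 0.2, -0.3]
opening: 0.0177
t: 21.25
tool_pos: [0.4976, -0.4076, 0.0424]
orientation: [-3.14, -0.04, 0.002]
force: [0.4, -0.2, -0.1]
opening: 0.0178
t: 21.65
tool_pos: [0.4981, -0.4081, 0.0357]
orientation: [-3.141, -0.04, 0.0]
force: [-0.4, -0.1, -0.2]
opening: 0.0178
tool [ 0.4981 -0.4081  0.0357] t 21.65 jaw yaw -88.53173422473898 z [-0.0001  0.0001 -1.    ] F [-0.3967 -0.1238 -0.1926] open 0.01782848464979745
shift cm [ 0.0004 -0.0682  0.0686]
turn deg [-0.0071  0.0052 -0.1317]
turn deg [  0.0082   0.0112 179.8683]
```

```bash
python3 -m inch '[[[0,0,0.06,0,0,0,1],[0,0,0,0,0,0,0.3],[0,0,0,0,0,0,0],[0,0,0,0,0,0,-1],[0,0,0,0,0,0,-1]]]' && python3 -m inch '[[[0,0,0,0,0,0,-1],[0,0,0,0,0,0,-1],[0,0,-1,0,0,0,-1],[0,0,-2,0,0,0,-1],[0,0,-3,0,0,0,-1]]]' && python3 -m inch '[[[0,0,-4,0,0,0,-1],[0,0,-4,0,0,0,-1],[0,0,-4,0,0,0,-1],[0,0,-2,0,0,0,-1],[0,0,0,0,0,0,-1]]]'
python3 - <<'E'
from h import *
to([.6314,.1468,.24],6.5)
c=snap("scene"); print(proj(c,[.498,-.4085,.07]))
crop(c,85,215,100,80,5,"k3")
E
```

```text
t: 22.15
tool_pos: [0.4982, -0.4082, 0.0354]
orientation: [3.141, 0.04, 0.0]
force: [-0.1, 0.0, -0.1]
opening: 0.0454
t: 22.65
tool_pos: [0.497, -0.4071, 0.0945]
orientation: [-3.139, -0.04, 0.004]
force: [-0.4, -0.1, -0.1]
opening: 0.0854
t: 23.15
tool_pos: [0.4999, -0.4098, 0.2414]
orientation: [3.135, 0.04, 0.01]
force: [1.6, -0.2, 0.1]
opening: 0.0929
tool [ 0.4999 -0.4098  0.2414] t 23.15 jaw yaw -88.53132684871528 z [ 0.0064 -0.0061 -1.    ] F [ 1.5882 -0.2069  0.0823] open 0.09285892202169431
shift cm [ 14.5781 -55.2996  -0.1175]
turn deg [  0.5673   0.0274 -95.0295]
turn deg [ 0.0267 -0.5538 84.9692]
[122.2267 277.8737]
```

View pics/k3.png

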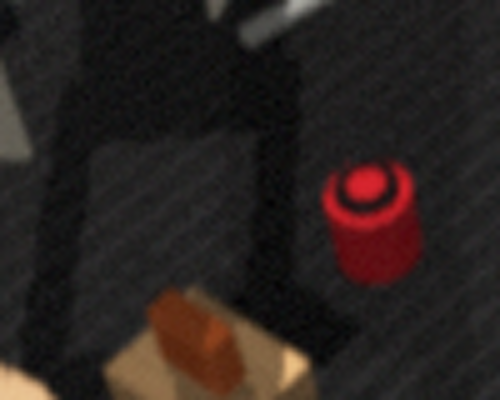

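The key stands upright in its block, with the handle at (195,340) in the crop. Now on to the hatch bar.

```bash
python3 -m inch '[[[0.5,-2,0,0,0,0,-1],[0.9,-3.5,0,0,0,0,-1],[1.2,-4.5,0,0,0,0,-1],[1.2,-4.5,0,0,0,0,-1],[1.2,-4.5,0,0,0,0,-1]]]' && python3 -m inch '[[[1.2,-4.5,0,0,0,0,-1],[1.2,-4.5,0,0,0,0,-1],[1.2,-4.5,0,0,0,0,-1],[1.2,-4.5,0,0,0,0,-1],[1.2,-4.5,0,0,0,0,-1]]]' && python3 -m inch '[[[1.2,-4.5,0,0,0,0,-1],[1.2,-4.5,0,0,0,0,-1],[1,-3.5,0,0,0,0,-1],[0.2,-1.3,0,0,0,0,-1],[0,0,0,0,0,-8,-1]]]' && python3 -m inch '[[[0,0,0,0,0,-8,-1],[0,0,0,0,0,-8,-1],[0,0,0,0,0,-8,-1],[0,0,0,0,0,-8,-1],[0,0,0,0,0,-8,-1]]]' && python3 -m inch '[[[0,0,0,0,0,-8,-1],[0,0,0,0,0,-8,-1],[0,0,0,0,0,-8,-1],[0,0,0,0,0,-8,-1],[0,0,0,0,0,-8,-1]]]' && python3 -m inch '[[[0,0,0,0,0,-7,-1],[0,0,0,0,0,0,-1],[0,0,0,0,0,0,-1]]]'
python3 - <<'E'
from h import *
to([.6314,.1468,.1145],6.5)
E
```

```text
t: 23.7
tool_pos: [0.5423, -0.2138, 0.2328]
orientation: [-3.139, -0.04, 0.005]
force: [0.4, 0.1, 0.5]
opening: 0.0934
t: 24.2
tool_pos: [0.596, 0.0125, 0.2329]
orientation: [-3.141, -0.041, 0.006]
force: [0.4, -0.6, -0.2]
opening: 0.0931
t: 24.7
tool_pos: [0.6282, 0.1512, 0.2327]
orientation: [-3.13, -0.265, 0.006]
force: [0.3, -1.3, 0.0]
opening: 0.0927
t: 25.2
tool_pos: [0.6285, 0.1481, 0.2333]
orientation: [-2.849, -1.322, 0.005]
force: [0.4, 1.4, 0.4]
opening: 0.0928
t: 25.7
tool_pos: [0.6285, 0.1481, 0.2333]
orientation: [-2.224, -2.216, 0.004]
force: [0.1, -0.1, -0.2]
opening: 0.0933
t: 26.0
tool_pos: [0.629, 0.1482, 0.234]
orientation: [-2.096, -2.338, 0.003]
force: [-0.3, -1.2, 0.0]
opening: 0.0929
tool [0.629  0.1482 0.234 ] t 26.0 jaw yaw 6.241829918682923 z [-0.0021 -0.0004 -1.    ] F [-0.3156 -1.1574  0.0168] open 0.09292287179303955
shift cm [-0.1628  0.2436 11.9503]
turn deg [-0.1193  0.0077 -0.2582]
turn deg [  0.012    0.1871 179.7417]
```

```bash
python3 -m inch '[[[-0.16,0.24,1.5,0,0,0,-1],[0,0,2.5,0,0,0,-1],[0,0,1.5,0,0,0,-1],[0,0,0.5,0,0,0,-1],[0,0,0,0,0,0,-1]]]' && python3 -m inch '[[[0,0,1,0,0,0,-1],[0,0,1.5,0,0,0,-1],[0,0,1.5,0,0,0,-1],[0,0,1,0,0,0,-1],[0,0,0.5,0,0,0,-1]]]'&& python3 -m inch '[[[0,0,0.4,0,0,0,-1],[0,0,0,0,0,0,-1],[0,0,0,0,0,0,-1]]]'
python3 - <<'E'
from h import *
to([.6314,.1468,.1145],6.5)
c=snap("scene"); crop(c,250,110,90,80,7,"b1")
print((proj(c,[.6314,.1468,.1335])-[250,110])*7)
E
```

```text
t: 26.5
tool_pos: [0.6317, 0.1469, 0.1736]
orientation: [-2.092, -2.341, 0.003]
force: [-0.3, -0.1, -0.2]
opening: 0.0926
t: 27.0
tool_pos: [0.6313, 0.1469, 0.1179]
orientation: [-2.091, -2.342, 0.003]
force: [0.1, 0.4, -0.6]
opening: 0.0933
t: 27.3
tool_pos: [0.6329, 0.1472, 0.1168]
orientation: [2.092, 2.343, 0.001]
force: [0.5, 0.1, -0.3]
opening: 0.0932
tool [0.6329 0.1472 0.1168] t 27.3 jaw yaw 6.46815808161873 z [ 0.0008  0.0001 -1.    ] F [ 0.531   0.1252 -0.2678] open 0.0931592019614669
shift cm [-0.0194 -0.1489  0.2287]
turn deg [ 0.0485 -0.0018 -0.0318]
turn deg [ -0.0028  -0.0762 179.9681]
[378.1318 365.7372]
```

View pics/b1.png

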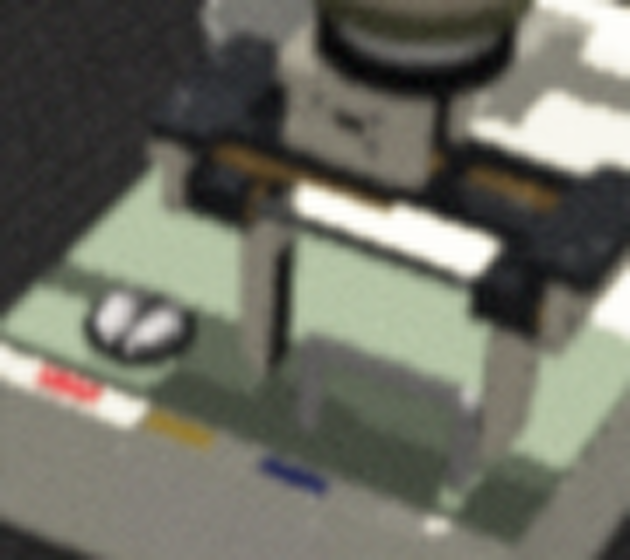

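The fingers straddle the bar endwise. Its ends are at (310,345) and (470,395), inside the fingers at (262,325) and (505,400). I'll close on it now.

```bash
python3 -m inch '[[[0,0.1,0.1,0,0,0,0],[0,0,0.1,0,0,0,0.5],[0,0,0,0,0,0,1],[0,0,0,0,0,0,1],[0,0,0,0,0,0,1]]]' 30 && python3 -m inch '[[[0,0,0,0,0,0,1],[0,0,0,0,0,0,1],[0,0,0,0,0,0,1],[0,0,0,0,0,0,1],[0,0,0,0,0,0,1]]]'
python3 - <<'E'
from h import *
to([.6329,.147,.1145],6.5)
p=robot.read_state()["tool_pos"]+[0,0,.019]
# arc: mixer axes
a=np.radians(6.5); my=np.array([-np.sin(a),np.cos(a)])
r0=np.array([-.125,.050])
for th in np.radians(np.arange(0,101,5)):
    d=np.array([[np.cos(th),np.sin(th)],[-np.sin(th),np.cos(th)]])@r0-r0
    print(int(round(np.degrees(th))),"tool x cm %.2f  tool z cm %.2f"%(d[0]*100,-d[1]*100))
E
```

```text
t: 27.85
tool_pos: [0.6356, 0.1475, 0.1152]
orientation: [2.091, 2.341, 0.006]
force: [9.2, 1.8, -1.7]
opening: 0.0794
t: 28.35
tool_pos: [0.6356, 0.1475, 0.1152]
orientation: [2.091, 2.341, 0.006]
force: [9.1, 1.5, -3.0]
opening: 0.0791
tool [0.6356 0.1475 0.1152] t 28.35 jaw yaw 6.463448522272166 z [ 0.0047  0.0007 -1.    ] F [ 9.086   1.5262 -3.0185] open 0.07912709237426276
shift cm [-0.0174 -0.2701  0.0646]
turn deg [ 0.2708 -0.0114 -0.0365]
turn deg [ -0.0179  -0.4253 179.963 ]
0 tool x cm 0.00  tool z cm -0.00
5 tool x cm 0.48  tool z cm -1.07
10 tool x cm 1.06  tool z cm -2.09
15 tool x cm 1.72  tool z cm -3.06
20 tool x cm 2.46  tool z cm -3.97
25 tool x cm 3.28  tool z cm -4.81
30 tool x cm 4.17  tool z cm -5.58
35 tool x cm 5.13  tool z cm -6.27
40 tool x cm 6.14  tool z cm -6.87
45 tool x cm 7.20  tool z cm -7.37
50 tool x cm 8.30  tool z cm -7.79
55 tool x cm 9.43  tool z cm -8.11
60 tool x cm 10.58  tool z cm -8.33
65 tool x cm 11.75  tool z cm -8.44
70 tool x cm 12.92  tool z cm -8.46
75 tool x cm 14.09  tool z cm -8.37
80 tool x cm 15.25  tool z cm -8.18
85 tool x cm 16.39  tool z cm -7.89
90 tool x cm 17.50  tool z cm -7.50
95 tool x cm 18.57  tool z cm -7.02
100 tool x cm 19.59  tool z cm -6.44
```

```bash
python3 -m inch '[[[0,0.15,0,0,0,0,1],[0.25,0,-0.5,0,0,0,1],[0.23,0,-0.57,0,0,0,1],[0.58,0,-1.02,0,0,0,1],[0,0,0,0,0,0,1]]]'  && python3 -m inch '[[[0.66,0,-0.97,0,0,0,1],[0.74,0,-0.91,0,0,0,1],[0.82,0,-0.84,0,0,0,1],[0.89,0,-0.77,0,0,0,1],[0,0,0,0,0,0,1]]]'
python3 - <<'E'
from h import *
to([.6356,.1475,.1152],6.5)
E
```

```text
t: 28.85
tool_pos: [0.6343, 0.158, 0.1363]
orientation: [2.092, 2.342, 0.001]
force: [2.5, -0.9, 0.5]
opening: 0.0792
t: 29.35
tool_pos: [0.6306, 0.1889, 0.1711]
orientation: [2.091, 2.343, 0.0]
force: [2.1, -3.4, 4.3]
opening: 0.0793
tool [0.6306 0.1889 0.1711] t 29.35 jaw yaw 6.481940309347934 z [ 0.0011 -0.0006 -1.    ] F [ 2.0945 -3.4001  4.311 ] open 0.07926478790953126
shift cm [-4.1616  0.0228  5.5889]
turn deg [ 0.059   0.0399 -0.0181]
turn deg [  0.0626  -0.0927 179.9819]
```

Following the arc well with low force. I'll continue.

```bash
python3 -m inch '[[[0.96,0,-0.69,0,0,0,1],[1.01,0,-0.6,0,0,0,1],[1.06,0,-0.5,0,0,0,1],[1.1,0,-0.42,0,0,0,1],[1.13,0,-0.32,0,0,0,1]]]'  && python3 -m inch '[[[1.15,0,-0.22,0,0,0,1],[1.17,0,-0.11,0,0,0,1],[1.17,0,-0.02,0,0,0,1],[1.17,0,0.09,0,0,0,1],[0,0,0,0,0,0,1]]]'
python3 - <<'E'
from h import *
to([.6356,.1475,.1152],6.5)
c=snap("scene"); crop(c,235,30,150,125,5,"o1")
E
```

```text
t: 29.85
tool_pos: [0.6245, 0.2396, 0.1963]
orientation: [2.093, 2.341, -0.002]
force: [-0.9, -7.8, 6.6]
opening: 0.079
t: 30.35
tool_pos: [0.6185, 0.2892, 0.2]
orientation: [-2.09, -2.344, -0.003]
force: [-6.1, 2.5, 12.6]
opening: 0.0785
tool [0.6185 0.2892 0.2   ] t 30.35 jaw yaw 6.543357101029614 z [ 0.0005  0.0021 -1.    ] F [-6.0788  2.4943 12.634 ] open 0.07847273746201724
shift cm [-14.2923   0.0799   8.4504]
turn deg [ 0.0393 -0.1143  0.0434]
turn deg [   0.1795    0.0617 -179.9565]
```

View pics/o1.png

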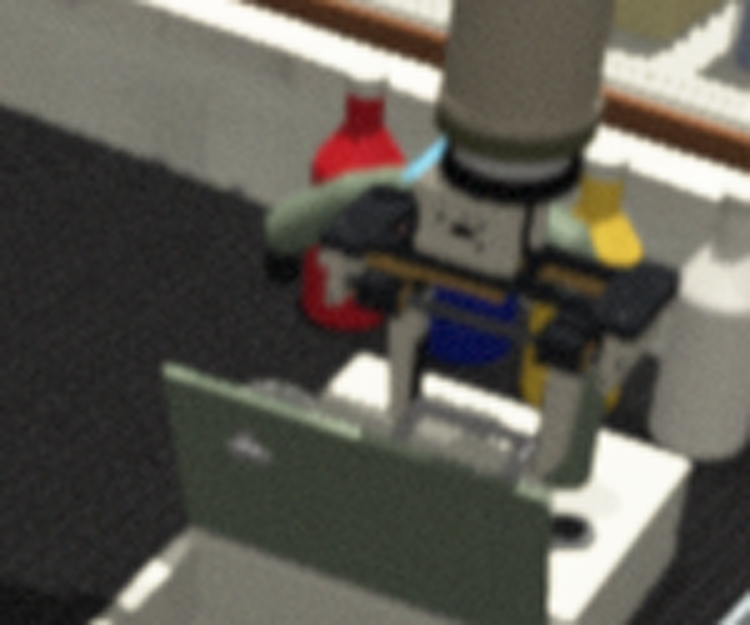

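The hatch is about 75° up, the grip is holding, and the spout stays clear behind the gripper. I'll go on to the stop.

```bash
python3 -m inch '[[[0.8,0,-0.1,0,0,0,1],[0.8,0,0.1,0,0,0,1],[0.7,0,0.2,0,0,0,1],[0,0,0,0,0,0,1]]]'; python3 -m inch '[[[0.8,0,0.25,0,0,0,1],[0.8,0,0.3,0,0,0,1],[0.7,0,0.3,0,0,0,1],[0,0,0,0,0,0,1]]]'
python3 - <<'E'
from h import *
to([.6356,.1475,.1152],6.5)
E
```

```text
t: 30.8
tool_pos: [0.6157, 0.3118, 0.1959]
orientation: [-2.09, -2.343, -0.0]
force: [-2.7, 1.9, 4.9]
opening: 0.0788
t: 31.2
tool_pos: [0.6128, 0.3351, 0.1871]
orientation: [-2.089, -2.343, -0.001]
force: [-3.6, 4.6, 2.2]
opening: 0.0782
tool [0.6128 0.3351 0.1871] t 31.2 jaw yaw 6.555898712717627 z [-0.0014  0.0018 -1.    ] F [-3.611   4.6021  2.1937] open 0.07818493388404776
shift cm [-18.9164   0.1279   7.1521]
turn deg [-0.0666 -0.1132  0.0558]
turn deg [   0.1778   -0.1045 -179.944 ]
```

```bash
python3 -m inch '[[[0.3,0,0.17,0,0,0,1],[0.3,0,0.18,0,0,0,1],[0.2,0,0.1,0,0,0,1],[0,0,0,0,0,0,1]]]'
python3 - <<'E'
from h import *
to([.6356,.1475,.1152],6.5)
c=snap("scene"); crop(c,215,15,170,150,4,"o2")
E
```

```text
t: 31.6
tool_pos: [0.612, 0.3424, 0.1832]
orientation: [-2.09, -2.343, -0.0]
force: [-6.2, 1.9, 7.2]
opening: 0.0786
tool [0.612  0.3424 0.1832] t 31.6 jaw yaw 6.538008127430334 z [-0.0014  0.0014 -1.    ] F [-6.2498  1.9146  7.1769] open 0.07860791872412679
shift cm [-19.6438   0.1371   6.7682]
turn deg [-0.0709 -0.0901  0.038 ]
turn deg [   0.1415   -0.1113 -179.962 ]
```

View pics/o2.png

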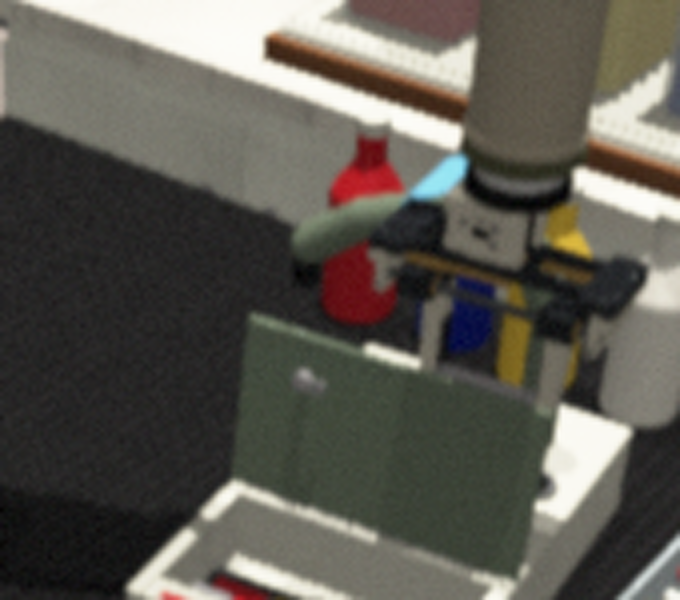

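The hatch is at its stop, about 100°. I'll release the bar, lift clear, retreat towards the dock side and look at the open bay from above.

```bash
python3 -m inch '[[[0,0,0,0,0,0,0.4],[0,0,0,0,0,0,-1],[0,0,0,0,0,0,-1],[0,0,0,0,0,0,-1],[0,0,-1,0,0,0,-1]]]' && python3 -m inch '[[[0,0,-2,0,0,0,-1],[0,0,-3,0,0,0,-1],[0,0,-3,0,0,0,-1],[0,0,-2,0,0,0,-1],[0,0,0,0,0,0,-1]]]'
python3 - <<'E'
from h import *
to([.42,-.42,.28],-83.5)
E
```

```text
t: 32.15
tool_pos: [0.612, 0.3404, 0.1907]
orientation: [-2.092, -2.342, 0.005]
force: [0.1, 0.3, -1.2]
opening: 0.0928
t: 32.65
tool_pos: [0.6147, 0.3417, 0.2984]
orientation: [2.091, 2.341, 0.011]
force: [0.4, -0.2, 0.4]
opening: 0.0929
tool [0.6147 0.3417 0.2984] t 32.65 jaw yaw 6.45774070747447 z [ 0.0071  0.0033 -1.    ] F [ 0.4047 -0.2347  0.3664] open 0.09287648948240682
shift cm [-73.4986 -27.9231   1.4521]
turn deg [ 0.2207 -0.4449 89.9578]
turn deg [  0.445    0.2208 -90.0412]
```

```bash
python3 -m inch '[[[-2,-0.8,0,0,0,0,-1],[-3.5,-1.3,0,0,0,0,-1],[-4.4,-1.7,0,0,0,0,-1],[-4.4,-1.7,0,0,0,0,-1],[-4.4,-1.7,0,0,0,0,-1]]]' && python3 -m inch '[[[-4.4,-1.7,0,0,0,0,-1],[-4.4,-1.7,0,0,0,0,-1],[-4.4,-1.7,0,0,0,0,-1],[-4.4,-1.7,0,0,0,0,-1],[-4.4,-1.7,0,0,0,0,-1]]]' && python3 -m inch '[[[-4.4,-1.7,0,0,0,0,-1],[-4.4,-1.7,0,0,0,0,-1],[-4.4,-1.7,0,0,0,0,-1],[-4.4,-1.7,0,0,0,0,-1],[-4.4,-1.7,0,0,0,0,-1]]]' && python3 -m inch '[[[-4.4,-1.7,0,0,0,0,-1],[-3.5,-1.3,0,0,0,0,-1],[-2,-0.8,0,0,0,0,-1],[0,0,0,0,0,8,-1],[0,0,0,0,0,8,-1]]]' && python3 -m inch '[[[0,0,0,0,0,8,-1],[0,0,0,0,0,8,-1],[0,0,0,0,0,8,-1],[0,0,0,0,0,8,-1],[0,0,0,0,0,8,-1]]]' && python3 -m inch '[[[0,0,0,0,0,8,-1],[0,0,0,0,0,8,-1],[0,0,0,0,0,8,-1],[0,0,0,0,0,8,-1],[0,0,0,0,0,2,-1]]]'
python3 - <<'E'
from h import *
to([.4917,-.2937,.1],-83.5)
c=snap("top"); s=snap("scene")
np.save("top1.npy",c["image"]);np.save("scene1.npy",s["image"])
a=cv2.resize(c["image"][180:240,175:240],None,fx=8,fy=8,interpolation=cv2.INTER_CUBIC) # 520x480
b=cv2.resize(c["image"][160:260,270:370],None,fx=2.7,fy=2.7,interpolation=cv2.INTER_CUBIC)
b2=cv2.resize(s["image"][130:220,235:340],None,fx=2.6,fy=2.6,interpolation=cv2.INTER_CUBIC)
cv=np.zeros((600,800,3),np.uint8); cv[:480,:520]=a; cv[:270,525:795]=b; cv[300:534,525:798]=b2; cv2.imwrite("pics/bay.png",cv)
E
```

```text
t: 33.15
tool_pos: [0.5613, 0.1455, 0.2912]
orientation: [-2.091, -2.343, 0.002]
force: [1.1, 0.7, 1.0]
opening: 0.093
t: 33.65
tool_pos: [0.5016, -0.0826, 0.2916]
orientation: [-2.092, -2.342, 0.001]
force: [1.0, -0.8, 0.1]
opening: 0.0931
t: 34.15
tool_pos: [0.442, -0.3108, 0.2917]
orientation: [-2.092, -2.342, -0.0]
force: [0.7, -0.3, 0.1]
opening: 0.0932
t: 34.65
tool_pos: [0.4156, -0.4125, 0.291]
orientation: [-2.404, -2.019, -0.0]
force: [0.2, 0.0, 0.8]
opening: 0.0929
t: 35.15
tool_pos: [0.4162, -0.4116, 0.2913]
orientation: [-2.949, -1.077, 0.001]
force: [-0.8, 1.3, 0.4]
opening: 0.0932
t: 35.65
tool_pos: [0.4162, -0.4116, 0.2913]
orientation: [-3.136, -0.169, 0.002]
force: [-0.1, 0.1, -0.3]
opening: 0.093
tool [ 0.4162 -0.4116  0.2913] t 35.65 jaw yaw -83.84331453744325 z [-0.0013  0.0014 -1.    ] F [-0.103   0.0596 -0.315 ] open 0.09300162036455922
shift cm [  8.7959 -10.8788  19.141 ]
turn deg [-0.0889  0.0639 -0.3433]
turn deg [  0.1002   0.1393 179.6567]
```

View pics/bay.png

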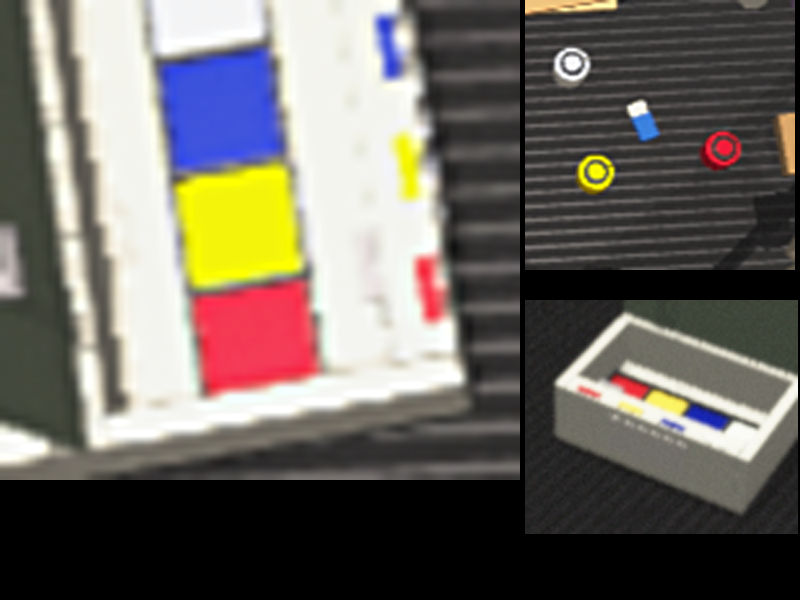

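The bay is open with coloured floors: yellow centre at (240,226), blue at (223,109), red below them. The catch is near (372,265). The pots haven't moved.

Run:
```python
from h import *
c=snap("top")
g=lambda u,v,z: ray(c,(u+.5)/8-.5+175,(v+.5)/8-.5+180,z)
Y=g(240,226,.023);B=g(223,109,.023);print("Y",Y,"B",B,B-Y)
print("catch",g(372,235,.08),g(378,310,.08)); print("tabs",g(388,45,.083),g(408,165,.083),g(430,290,.083))
print("hinge-side bay edge rim", g(118,410,.083),g(30,0,.0835),g(95,440,.0835))
for n,w in [("tabYB",0)]:
    pass
a=np.radians(6.5);X=np.array([np.cos(a),np.sin(a),0]);my=np.array([-X[1],X[0],0])
O=((Y+.027*X)+(B-.027*X))/2; print("origin",O)
for k,n in zip((-81,-27,27,81),"RYBW"): print(n,O+k/1000*X)
for n,p in dict(catch=g(375,270,.08),tabR=g(430,290,.083),hinge=[.565,.266,0],free=[.581,.1248,0],bar=[.6364,.1475,0],lock=[.509,.1474,0]).items(): d=np.asarray(p)-O; print(n,"mixer",d@X,d@my)
```

```text
Y [0.5471 0.1927 0.023 ] B [0.6012 0.1989 0.023 ] [0.0541 0.0062 0.    ]
catch [0.5286 0.1298 0.08  ] [0.4959 0.1284 0.08  ]
tabs [0.6114 0.1197 0.083 ] [0.5578 0.113  0.083 ] [0.5028 0.1058 0.083 ]
hinge-side bay edge rim [0.4586 0.2394 0.083 ] [0.6398 0.2741 0.0835] [0.4463 0.2493 0.0835]
origin [0.5741 0.1958 0.023 ]
R [0.4937 0.1866 0.023 ]
Y [0.5473 0.1928 0.023 ]
B [0.601  0.1989 0.023 ]
W [0.6546 0.205  0.023 ]
catch mixer -0.06800396125873498 -0.05941558150671532
tabR mixer -0.0810510966039902 -0.08137860371450852
hinge mixer -0.0011289927448647598 0.07076504476849121
free mixer -0.0012161368380677775 -0.07133855267332946
bar mixer 0.056397456918946653 -0.055055929592212956
lock mixer -0.07019491781562734 -0.04073319734374929
```

```bash
python3 -m inch '[[[1.5,-1.8,1.5,0,0,0.3,-1],[2,-2.5,3,0,0,0,-1],[2,-2.6,4,0,0,0,-1],[2,-2.5,4,0,0,0,-1],[1.3,-1.5,3.5,0,0,0,-1]]]' && python3 -m inch '[[[0,0,2,0,0,0,-1],[0,0,1.2,0,0,0,-1],[0,0,0,0,0,0,-1],[0,0,0,0,0,0,-1]]]'
python3 - <<'E'
from h import *
to([.4917,-.2937,.028],-83.5)
E
```

```text
t: 36.3
tool_pos: [0.4915, -0.2933, 0.1329]
orientation: [-3.136, -0.173, 0.001]
force: [-0.3, -1.7, 0.6]
opening: 0.0932
t: 36.7
tool_pos: [0.4915, -0.2964, 0.1042]
orientation: [3.136, 0.169, 0.001]
force: [0.5, 0.5, 0.4]
opening: 0.0929
tool [ 0.4915 -0.2964  0.1042] t 36.7 jaw yaw -83.84689023290996 z [ 0.0009 -0.0008 -1.    ] F [0.5422 0.4811 0.3912] open 0.09292204389315191
shift cm [ 0.0424 -0.2705  7.621 ]
turn deg [ 0.0485 -0.046  -0.3469]
turn deg [ -0.0721  -0.0761 179.6531]
```

```bash
python3 -m inch '[[[0,-0.27,1,0,0,-0.3,-1],[0,0,1.8,0,0,0,-1],[0,0,1.8,0,0,0,-1],[0,0,1.8,0,0,0,-1],[0,0,1,0,0,0,-1]]]' && python3 -m inch '[[[0,0,0.2,0,0,0,-1],[0,0,0,0,0,0,0],[0,0,0,0,0,0,0.5],[0,0,0,0,0,0,1],[0,0,0,0,0,0,1]]]' 30 && python3 -m inch '[[[0,0,0,0,0,0,1],[0,0,0,0,0,0,1],[0,0,0,0,0,0,1],[0,0,0,0,0,0,1],[0,0,0,0,0,0,1]]]'
python3 - <<'E'
from h import *
to([.4937,.1866,.25],-83.5)
E
```

```text
t: 37.2
tool_pos: [0.4906, -0.2929, 0.0283]
orientation: [-3.136, -0.177, 0.0]
force: [0.0, 0.5, -0.3]
opening: 0.0927
t: 37.7
tool_pos: [0.4915, -0.2932, 0.0281]
orientation: [3.136, 0.177, 0.002]
force: [-1.6, -0.2, 0.4]
opening: 0.0654
t: 38.2
tool_pos: [0.491, -0.2929, 0.0273]
orientation: [3.137, 0.177, 0.0]
force: [-0.0, 0.6, 1.2]
opening: 0.0433
tool [ 0.491  -0.2929  0.0273] t 38.2 jaw yaw -83.5321934971367 z [ 0. -0. -1.] F [-0.0108  0.5736  1.2393] open 0.04331739365587227
shift cm [  5.6698 -47.6136 -22.2704]
turn deg [ 0.0003 -0.0007 -0.0322]
turn deg [ -0.0011  -0.0004 179.9678]
```

```bash
python3 -m inch '[[[0,0,-1,0,0,0,1],[0,0,-3,0,0,0,1],[0,0,-4,0,0,0,1],[0.3,-2,-4,0,0,0,1],[0.5,-3.5,-3,0,0,0,1]]]' && python3 -m inch '[[[0.5,-4.5,-2,0,0,0,1],[0.5,-4.6,-1,0,0,0,1],[0.5,-4.6,0,0,0,0,1],[0.5,-4.6,0,0,0,0,1],[0.5,-4.6,0,0,0,0,1]]]' && python3 -m inch '[[[0.5,-4.6,0,0,0,0,1],[0.5,-4.6,0,0,0,0,1],[0.5,-4.2,0,0,0,0,1],[0.5,-3.5,0,0,0,0,1],[0.37,-2.1,0,0,0,0,1]]]' && python3 -m inch '[[[0,0,0,4.5,0,0,1],[0,0,0,4.5,0,0,1],[0,0,0,0,0,0,1],[0,0,0,0,0,0,1]]]'
cat >> h.py <<'E'
def well(x,y,a,tilt=9,dy=.002,up=0):
    b=np.radians(6.5); my=np.array([-np.sin(b),np.cos(b),0]); t=np.radians(tilt)
    T=np.array([x,y,.023+.022*np.sin(t)+up])+my*(dy-a*np.sin(t))+[0,0,a*np.cos(t)]
    print("target",T); to(T)
E
python3 - <<'E'
from h import *
well(.4937,.1866,.0273,up=.07)
E
```

```text
t: 38.7
tool_pos: [0.4932, -0.2387, 0.1809]
orientation: [3.134, 0.173, 0.004]
force: [0.3, 0.0, -1.5]
opening: 0.0434
t: 39.2
tool_pos: [0.4915, -0.0053, 0.2082]
orientation: [3.136, 0.177, 0.002]
force: [-0.1, -0.8, 0.1]
opening: 0.0433
t: 39.7
tool_pos: [0.4933, 0.1872, 0.2079]
orientation: [-3.136, -0.181, -0.001]
force: [0.7, -1.0, -1.1]
opening: 0.0433
t: 40.1
tool_pos: [0.494, 0.1837, 0.2075]
orientation: [-2.982, -0.166, 0.013]
force: [-0.4, -0.0, -0.6]
opening: 0.0435
target [0.494  0.1843 0.1234]
tool [0.494  0.1837 0.2075] t 40.1 jaw yaw -83.63133505926459 z [-0.0172  0.1535 -0.988 ] F [-0.3736 -0.0418 -0.6028] open 0.04346874594922753
shift cm [0.005  1.2333 8.3196]
```

```bash
python3 -m inch '[[[0,0.15,1.3,0,0,0,1],[0,0.35,2.3,0,0,0,1],[0,0.35,2.4,0,0,0,1],[0,0.25,1.5,0,0,0,1],[0,0.13,0.8,0,0,0,1]]]' && python3 -m inch '[[[0,0,0,0,0,0,1],[0,0,0,0,0,0,1]]]'
python3 - <<'E'
from h import *
well(.4937,.1866,.0273,up=.0)
E
```

```text
t: 40.6
tool_pos: [0.4924, 0.1854, 0.121]
orientation: [-2.981, -0.169, 0.018]
force: [0.6, -0.3, -1.5]
opening: 0.0436
t: 40.8
tool_pos: [0.4943, 0.1855, 0.1241]
orientation: [-2.98, -0.169, 0.012]
force: [-0.0, 1.0, -0.9]
opening: 0.0432
target [0.494  0.1843 0.0534]
tool [0.4943 0.1855 0.1241] t 40.8 jaw yaw -83.5141248003567 z [-0.0167  0.1554 -0.9877] F [-0.0471  0.9814 -0.9306] open 0.043165906725728675
shift cm [-0.0528  1.2135  6.9612]
```

```bash
python3 -m inch '[[[0,0.2,0.6,0,0,0,1],[0,0.2,1,0,0,0,1],[0,0.2,1.2,0,0,0,1],[0,0.2,1.2,0,0,0,1],[0,0.2,1,0,0,0,1]]]' && python3 -m inch '[[[0,0.1,0.8,0,0,0,1],[0,0.1,0.5,0,0,0,1],[0,0,0.2,0,0,0,1],[0,0,0,0,0,0,1]]]'
python3 - <<'E'
from h import *
well(.4937,.1866,.0273,up=.0)
E
```

```text
t: 41.3
tool_pos: [0.4933, 0.1831, 0.0706]
orientation: [-2.98, -0.168, 0.016]
force: [0.1, -0.1, -0.2]
opening: 0.0437
t: 41.7
tool_pos: [0.494, 0.1837, 0.0571]
orientation: [-2.98, -0.168, 0.014]
force: [0.1, -0.4, -0.9]
opening: 0.0434
target [0.494  0.1843 0.0534]
tool [0.494  0.1837 0.0571] t 41.7 jaw yaw -83.53470296252104 z [-0.0178  0.1554 -0.9877] F [ 0.0749 -0.4049 -0.905 ] open 0.043369235030040386
shift cm [ 0.0054 -0.0082  0.377 ]
```

```bash
python3 -m inch '[[[0,0,0.2,0,0,0,1],[0,0,0.15,0,0,0,1],[0,0,0,0,0,0,1]]]' && python3 -m inch '[[[0,0,0.1,0,0,0,1],[0,0,0,0,0,0,1]]]' && python3 -m inch '[[[0,0,0,0,0,0,-0.05],[0,0,0,0,0,0,-0.1],[0,0,0,0,0,0,-0.14],[0,0,0,0,0,0,-0.14],[0,0,0,0,0,0,-0.14]]]'
python3 - <<'E'
from h import *
well(.4937,.1866,.0273,up=.0)
E
```

```text
t: 42.0
tool_pos: [0.494, 0.1842, 0.0538]
orientation: [-2.98, -0.168, 0.013]
force: [-0.5, -1.4, -1.2]
opening: 0.0435
t: 42.2
tool_pos: [0.4942, 0.1844, 0.0532]
orientation: [-2.98, -0.169, 0.012]
force: [-0.5, -0.3, 1.4]
opening: 0.0436
t: 42.7
tool_pos: [0.4939, 0.1843, 0.0528]
orientation: [-2.98, -0.168, 0.013]
force: [-0.1, -0.6, -0.3]
opening: 0.0531
target [0.494  0.1843 0.0534]
tool [0.4939 0.1843 0.0528] t 42.7 jaw yaw -83.53146636847364 z [-0.0177  0.1554 -0.9877] F [-0.1036 -0.5787 -0.2795] open 0.053106563285309424
shift cm [ 0.0061 -0.0091 -0.0636]
```

```bash
python3 -m inch '[[[0,0,-0.8,0,0,0,-0.14],[0,0,-1.5,0,0,0,-0.14],[0,0,-2.5,0,0,0,-0.14],[0,0,-3,0,0,0,-0.14],[0,0,-3,0,0,0,-0.14]]]' && python3 -m inch '[[[0,0,-3,0,0,0,-1],[0,0,-1.5,0,0,0,-1],[0,0,0,-4.5,0,0,-1],[0,0,0,-4.5,0,0,-1],[0,0,0,0,0,0,-1]]]'
python3 - <<'E'
from h import *
to([.4691,-.1257,.11],-83.5)
s=snap("scene"); t=snap("top")
for n,c in(("s",s),("t",t)):
    hsv=cv2.cvtColor(c["image"],cv2.COLOR_BGR2HSV)
    m=((hsv[...,0]<8)|(hsv[...,0]>172))&(hsv[...,1]>150)&(hsv[...,2]>90)
    k,l,st,ce=cv2.connectedComponentsWithStats(m.astype(np.uint8))
    for i in range(1,k):
        if st[i,4]>12: print(n,st[i],ce[i])
for z in(.077,.071): print(proj(s,[.4937,.1866,z]),proj(t,[.4937,.1866,z]))
E
```

```text
t: 43.2
tool_pos: [0.496, 0.1672, 0.162]
orientation: [-2.98, -0.168, 0.012]
force: [0.8, 0.4, -1.0]
opening: 0.0531
t: 43.7
tool_pos: [0.4965, 0.1618, 0.2045]
orientation: [3.135, 0.181, 0.001]
force: [0.8, 0.6, 0.4]
opening: 0.0886
tool [0.4965 0.1618 0.2045] t 43.7 jaw yaw -83.40345919807085 z [ 0.0008 -0.001  -1.    ] F [0.8327 0.645  0.3962] open 0.08859354688127904
shift cm [-6.027  28.2304  9.476 ]
turn deg [ 0.064  -0.039   0.0966]
turn deg [   0.0612    0.1005 -179.9034]
s [298  50  17  16 153] [306.1046  58.1569]
s [296  75  19  20 300] [305.4167  84.81  ]
s [271 150   6   5  24] [273.375 152.   ]
s [267 153  15  14 113] [274.     159.7965]
s [385 157  46  21 181] [407.326  166.8674]
s [372 173  45  22 147] [393.6667 183.551 ]
s [371 200   8  17  30] [374.8667 206.5667]
t [221 105   4   9  17] [222.1765 108.7059]
t [146 106   4  40 108] [147.3333 124.1204]
t [169 107   3  38  89] [170.2809 123.6742]
t [202 217   6   6  29] [204.4138 219.7241]
t [199 216  16  13  95] [207.3895 222.8947]
t [ 48 275  36  23 658] [ 66.1869 285.9027]
[272.8676 152.1184] [204.878  220.0101]
[272.8122 153.6479] [205.0872 220.2939]
```

The red cap's inner circle shows within 0.6 px of the prediction in both cameras, so the red pot stands in its well. Yellow is next.

```bash
python3 -m inch '[[[-0.5,2,0,0,0,0,-1],[-0.8,4,0,0,0,0,-1],[-1,4.5,0,0,0,0,-1],[-1,4.5,0,0,0,0,-1],[-1,4.5,1,0,0,0,-1]]]' && python3 -m inch '[[[-0.8,4,2.5,0,0,0,-1],[-0.6,3,3,0,0,0,-1],[-0.3,1.7,2,0,0,0,-1],[0,0,1,0,0,0,-1],[0,0,0,0,0,0,-1]]]' && python3 -m inch '[[[0,0,0,0,0,0,-1],[0,0,0,0,0,0,-1]]]'
python3 - <<'E'
from h import *
to([.4691,-.1257,.028],-83.5)
E
```

```text
t: 44.3
tool_pos: [0.476, -0.0401, 0.195]
orientation: [-3.135, -0.177, -0.004]
force: [1.6, 0.1, 0.3]
opening: 0.0928
t: 44.8
tool_pos: [0.4672, -0.1263, 0.1071]
orientation: [-3.134, -0.174, 0.004]
force: [-1.0, 0.2, 0.2]
opening: 0.0926
t: 45.0
tool_pos: [0.4698, -0.1259, 0.1103]
orientation: [3.136, 0.179, 0.003]
force: [-0.4, 0.3, 0.5]
opening: 0.093
tool [ 0.4698 -0.1259  0.1103] t 45.0 jaw yaw -83.46777139645923 z [ 0.0021 -0.0003 -1.    ] F [-0.4032  0.2525  0.4705] open 0.09304627252654149
shift cm [-0.0847 -0.0315  8.2319]
turn deg [ 0.0294 -0.1193  0.0323]
turn deg [   0.1874    0.0462 -179.9676]
```

```bash
cat >> h.py <<'E'
def pot(col):   # cap-centre estimate from scene camera (bright disc on cap)
    c=snap("scene"); hsv=cv2.cvtColor(c["image"],cv2.COLOR_BGR2HSV).astype(int); h,s,v=hsv[...,0],hsv[...,1],hsv[...,2]
    m={"yellow":(abs(h-28)<8)&(s>150)&(v>60),"white":(s<40)&(v>130),"red":((h<8)|(h>172))&(s>150)&(v>60)}[col].astype(np.uint8)
    k,l,st,ce=cv2.connectedComponentsWithStats(m)
    for i in range(1,k):
        if st[i,4]>8:
            X=ray(c,*ce[i],.054)
            if .3<X[0]<.8 and -.5<X[1]<.05: print(col,st[i],ce[i],"world(z.054)",X)
E
python3 - <<'E'
from h import *
pot("yellow");pot("white"); c=snap("scene"); print(proj(c,[.4691,-.1257,.054]),proj(c,[.6149,-.1055,.054]))
E
```

```text
yellow [190 208  17  22 300] [198.1467 218.88  ] world(z.054) [ 0.4936 -0.1479  0.054 ]
white [134 209  20  13  78] [143.5897 215.1923] world(z.054) [ 0.3684 -0.2302  0.054 ]
white [235 228  17  13  92] [243.2391 235.4239] world(z.054) [ 0.6266 -0.1178  0.054 ]
white [239 228   8   7  48] [242.6042 230.7708] world(z.054) [ 0.6148 -0.1062  0.054 ]
white [201 247   9   9  58] [205.2931 251.1552] world(z.054) [ 0.5853 -0.2183  0.054 ]
white [192 305  20  17 223] [201.4933 314.0179] world(z.054) [ 0.7029 -0.3571  0.054 ]
white [ 132  336  113   48 2785] [184.1379 367.2549] world(z.054) [ 0.761  -0.4705  0.054 ]
[197.2532 210.2815] [242.7921 230.6219]
```

```bash
python3 -m inch '[[[-0.05,0,1,0,0,0,-1],[0,0,1.8,0,0,0,-1],[0,0,2,0,0,0,-1],[0,0,2,0,0,0,-1],[0,0,1.2,0,0,0,-1]]]' && python3 -m inch '[[[0,0,0.2,0,0,0,-1],[0,0,0,0,0,0,0],[0,0,0,0,0,0,0.5],[0,0,0,0,0,0,1],[0,0,0,0,0,0,1]]]' 30 && python3 -m inch '[[[0,0,0,0,0,0,1],[0,0,0,0,0,0,1],[0,0,0,0,0,0,1],[0,0,0,0,0,0,1],[0,0,0,0,0,0,1]]]'
python3 - <<'E'
from h import *
to([.5475,.1905,.21],-83.5)
E
```

```text
t: 45.65
tool_pos: [0.4671, -0.1258, 0.0268]
orientation: [-3.136, -0.178, 0.003]
force: [-0.6, -0.3, -0.0]
opening: 0.0931
t: 46.15
tool_pos: [0.469, -0.1267, 0.0278]
orientation: [3.136, 0.177, 0.002]
force: [0.5, 0.3, 0.3]
opening: 0.0658
t: 46.65
tool_pos: [0.4684, -0.1265, 0.0271]
orientation: [3.137, 0.177, 0.0]
force: [-0.1, 0.3, 2.7]
opening: 0.0431
tool [ 0.4684 -0.1265  0.0271] t 46.65 jaw yaw -83.53337682135847 z [ 0.0002 -0.     -1.    ] F [-0.0946  0.2633  2.666 ] open 0.04313196242687363
shift cm [ 11.4349 -30.6029 -18.2907]
turn deg [ 0.0019 -0.0093 -0.0334]
turn deg [ -0.0145  -0.0029 179.9666]
```

```bash
python3 -m inch '[[[0,0,-1,0,0,0,1],[0,0,-3,0,0,0,1],[0,0,-4,0,0,0,1],[1,-2,-4,0,0,0,1],[1.4,-3.6,-3.3,0,0,0,1]]]' && python3 -m inch '[[[1.5,-4,-2,0,0,0,1],[1.5,-4,-1,0,0,0,1],[1.5,-4,0,0,0,0,1],[1.5,-4,0,0,0,0,1],[1.4,-4,0,0,0,0,1]]]' && python3 -m inch '[[[1,-3,0,0,0,0,1],[0.6,-2,0,0,0,0,1],[0,0,0,4.5,0,0,1],[0,0,0,4.5,0,0,1],[0,0,0,0,0,0,1]]]' && python3 -m inch '[[[0,0,0,0,0,0,1]]]'
python3 - <<'E'
from h import *
well(.5473,.1928,.0271,up=.07)
E
```

```text
t: 47.15
tool_pos: [0.4861, -0.0698, 0.1826]
orientation: [3.135, 0.172, 0.003]
force: [0.3, -0.5, -0.5]
opening: 0.0433
t: 47.65
tool_pos: [0.5368, 0.1401, 0.2102]
orientation: [3.137, 0.177, 0.001]
force: [0.5, -0.6, -0.3]
opening: 0.0435
t: 48.15
tool_pos: [0.5469, 0.1886, 0.2094]
orientation: [-2.979, -0.166, 0.014]
force: [-1.0, -0.8, -1.3]
opening: 0.0434
t: 48.25
tool_pos: [0.547, 0.189, 0.2096]
orientation: [-2.982, -0.166, 0.013]
force: [0.1, -0.4, -0.4]
opening: 0.0434
target [0.5476 0.1906 0.1232]
tool [0.547  0.189  0.2096] t 48.25 jaw yaw -83.6295273656226 z [-0.0174  0.1535 -0.988 ] F [ 0.0633 -0.4098 -0.3829] open 0.043425658876590695
shift cm [0.0798 1.1847 8.5574]
```

```bash
python3 -m inch '[[[0.08,0.2,1.5,0,0,0,1],[0,0.35,2.3,0,0,0,1],[0,0.35,2.4,0,0,0,1],[0,0.25,1.6,0,0,0,1],[0,0.1,0.8,0,0,0,1]]]' && python3 -m inch '[[[0,0,0,0,0,0,1],[0,0.2,0.8,0,0,0,1],[0,0.2,1.2,0,0,0,1],[0,0.2,1.2,0,0,0,1],[0,0.2,1.2,0,0,0,1]]]' && python3 -m inch '[[[0,0.15,1,0,0,0,1],[0,0.1,0.7,0,0,0,1],[0,0,0.3,0,0,0,1],[0,0,0,0,0,0,1],[0,0,0,0,0,0,1]]]'
python3 - <<'E'
from h import *
well(.5473,.1928,.0271)
E
```

```text
t: 48.75
tool_pos: [0.546, 0.1911, 0.1197]
orientation: [-2.981, -0.169, 0.019]
force: [-0.3, -0.5, -0.7]
opening: 0.0433
t: 49.25
tool_pos: [0.5477, 0.1899, 0.0768]
orientation: [-2.98, -0.168, 0.013]
force: [0.1, -0.8, -1.7]
opening: 0.0434
t: 49.75
tool_pos: [0.5481, 0.1908, 0.0581]
orientation: [-2.98, -0.169, 0.012]
force: [-0.1, -0.4, -0.3]
opening: 0.0438
target [0.5476 0.1906 0.0532]
tool [0.5481 0.1908 0.0581] t 49.75 jaw yaw -83.52039820065606 z [-0.0169  0.1556 -0.9877] F [-0.0672 -0.4037 -0.3467] open 0.043750343324853856
shift cm [-0.0522  0.092   0.4829]
```

```bash
python3 -m inch '[[[-0.03,0.08,0.2,0,0,0,1],[0,0,0.2,0,0,0,1],[0,0,0,0,0,0,1]]]' && python3 -m inch '[[[0,0,0.12,0,0,0,1],[0,0,0,0,0,0,1]]]' && python3 -m inch '[[[0,0,0,0,0,0,-0.05],[0,0,0,0,0,0,-0.1],[0,0,0,0,0,0,-0.14],[0,0,0,0,0,0,-0.14],[0,0,0,0,0,0,-0.14]]]' && python3 -m inch '[[[0,0,-0.8,0,0,0,-0.14],[0,0,-1.5,0,0,0,-0.14],[0,0,-2.5,0,0,0,-0.14],[0,0,-3,0,0,0,-0.14],[0,0,-3,0,0,0,-0.14]]]' && python3 -m inch '[[[0,0,-3,0,0,0,-1],[0,0,-1.5,0,0,0,-1],[0,0,0,-4.5,0,0,-1],[0,0,0,-4.5,0,0,-1],[0,0,0,0,0,0,-1]]]'
python3 - <<'E'
from h import *
to([.6149,-.1055,.11],-83.5)
s=snap("scene"); t=snap("top")
for n,c in(("s",s),("t",t)):
    hsv=cv2.cvtColor(c["image"],cv2.COLOR_BGR2HSV)
    m=(abs(hsv[...,0].astype(int)-28)<8)&(hsv[...,1]>150)&(hsv[...,2]>90)
    k,l,st,ce=cv2.connectedComponentsWithStats(m.astype(np.uint8))
    for i in range(1,k):
        if st[i,4]>12: print(n,st[i],ce[i])
print(proj(s,[.5473,.1928,.077]),proj(t,[.5473,.1928,.077])); pot("white")
E
```

```text
t: 50.05
tool_pos: [0.5473, 0.1904, 0.0534]
orientation: [-2.98, -0.168, 0.013]
force: [0.6, -0.5, -1.7]
opening: 0.0438
t: 50.25
tool_pos: [0.5476, 0.1906, 0.0529]
orientation: [-2.98, -0.168, 0.013]
force: [-1.1, 0.0, 2.4]
opening: 0.0436
t: 50.75
tool_pos: [0.5473, 0.1907, 0.0523]
orientation: [-2.98, -0.168, 0.013]
force: [-1.0, 0.3, -1.0]
opening: 0.0532
t: 51.25
tool_pos: [0.5494, 0.1735, 0.1616]
orientation: [-2.98, -0.168, 0.012]
force: [0.1, -0.9, 0.4]
opening: 0.0529
t: 51.75
tool_pos: [0.5499, 0.1683, 0.2041]
orientation: [3.135, 0.181, 0.001]
force: [0.3, -0.1, -0.2]
opening: 0.0884
tool [0.5499 0.1683 0.2041] t 51.75 jaw yaw -83.39888630387564 z [ 0.0009 -0.001  -1.    ] F [ 0.2734 -0.0857 -0.2366] open 0.0884479381825385
shift cm [ 3.3054 27.9332  9.4455]
turn deg [ 0.0603 -0.0456  0.1011]
turn deg [   0.0716    0.0947 -179.8988]
s [350  66  13  45 196] [357.102   81.2908]
s [339  85   9  25 133] [343.188   98.4511]
s [286 156   7   5  28] [288.7143 158.0714]
s [281 159  16  14 134] [288.806  166.1567]
s [376 168  45  21  97] [397.2577 177.7732]
s [370 187  11   7  21] [374.9524 190.5238]
s [383 193  23  14  41] [392.9512 199.3902]
s [354 196   2  18  36] [354.5 204.5]
t [162 105   4  38 118] [163.8644 122.6017]
t [185 106   4  31 111] [186.6486 119.8378]
t [197 200  16  16 176] [204.2955 207.6932]
t [ 50 213  37  26 653] [ 68.9219 226.2542]
[288.2115 158.0135] [202.652  204.7464]
white [133 206  27  17 116] [146.431  213.7672] world(z.054) [ 0.3703 -0.2218  0.054 ]
white [234 228  18  22 270] [242.8481 237.8   ] world(z.054) [ 0.631  -0.1247  0.054 ]
white [201 247  10  10  66] [205.4545 251.2727] world(z.054) [ 0.5859 -0.2183  0.054 ]
white [192 305  20  33 325] [201.7138 316.7723] world(z.054) [ 0.7081 -0.362   0.054 ]
white [ 132  336  113   48 2803] [184.0196 367.2233] world(z.054) [ 0.7607 -0.4706  0.054 ]
```

Yellow is in place too: its cap is at (288.7,158.1) against a predicted (288.2,158.0). White hasn't moved, so I'll fetch it.

```bash
python3 -m inch '[[[0.2,2,0,0,0,0,-1],[0.4,4,0,0,0,0,-1],[0.5,4.5,0,0,0,0,-1],[0.5,4.5,0,0,0,0,-1],[0.5,4.5,1,0,0,0,-1]]]' && python3 -m inch '[[[0.5,4,2.5,0,0,0,-1],[0.4,3,3,0,0,0,-1],[0.3,1.4,2,0,0,0,-1],[0,0,1,0,0,0,-1],[0,0,0,0,0,0,-1]]]' && python3 -m inch '[[[0,0,0,0,0,0,-1],[0,0,0,0,0,0,-1],[0,0,0,0,0,0,-1]]]'
python3 - <<'E'
from h import *
to([.6149,-.1055,.028],-83.5)
E
```

```text
t: 52.4
tool_pos: [0.5937, -0.027, 0.1948]
orientation: [-3.136, -0.176, -0.004]
force: [0.1, -0.5, -0.2]
opening: 0.0932
t: 52.9
tool_pos: [0.6126, -0.1066, 0.1064]
orientation: [-3.134, -0.174, 0.005]
force: [0.6, 0.0, -0.5]
opening: 0.0928
t: 53.2
tool_pos: [0.6152, -0.1059, 0.1103]
orientation: [3.136, 0.179, 0.004]
force: [-0.1, -0.1, -0.7]
opening: 0.0927
tool [ 0.6152 -0.1059  0.1103] t 53.2 jaw yaw -83.46050276964738 z [ 0.0025 -0.0005 -1.    ] F [-0.138  -0.0609 -0.7038] open 0.09267260134916841
shift cm [-0.0457 -0.0506  8.2266]
turn deg [ 0.0423 -0.1412  0.0395]
turn deg [   0.2217    0.0664 -179.9603]
```

```bash
python3 -m inch '[[[-0.03,-0.05,1,0,0,0,-1],[0,0,1.8,0,0,0,-1],[0,0,2,0,0,0,-1],[0,0,2,0,0,0,-1],[0,0,1.2,0,0,0,-1]]]' && python3 -m inch '[[[0,0,0.2,0,0,0,-1],[0,0,0,0,0,0,0],[0,0,0,0,0,0,0.5],[0,0,0,0,0,0,1],[0,0,0,0,0,0,1]]]' 30 && python3 -m inch '[[[0,0,0,0,0,0,1],[0,0,0,0,0,0,1],[0,0,0,0,0,0,1],[0,0,0,0,0,0,1],[0,0,0,0,0,0,1]]]'
python3 - <<'E'
from h import *
to([.6548,.2027,.21],-83.5)
E
```

```text
t: 53.7
tool_pos: [0.6127, -0.1055, 0.0262]
orientation: [-3.136, -0.178, 0.004]
force: [-0.5, 0.3, 0.6]
opening: 0.0927
t: 54.2
tool_pos: [0.6146, -0.1064, 0.0275]
orientation: [3.136, 0.177, 0.002]
force: [-1.1, 0.2, 0.3]
opening: 0.0655
t: 54.7
tool_pos: [0.614, -0.1061, 0.0266]
orientation: [-3.137, -0.177, -0.0]
force: [-0.9, -0.4, 2.0]
opening: 0.0438
tool [ 0.614  -0.1061  0.0266] t 54.7 jaw yaw -83.53419461939505 z [ 0.0001  0.0001 -1.    ] F [-0.9423 -0.4148  2.0045] open 0.04379629095280777
shift cm [  7.5374 -30.2283 -18.3332]
turn deg [-0.0027 -0.0057 -0.0342]
turn deg [ -0.009    0.0042 179.9658]
```

```bash
python3 -m inch '[[[0,0,-1,0,0,0,1],[0,0,-3,0,0,0,1],[0,0,-4,0,0,0,1],[0.5,-2,-4,0,0,0,1],[0.9,-3.5,-3.3,0,0,0,1]]]' && python3 -m inch '[[[1,-4,-2,0,0,0,1],[1,-4,-1,0,0,0,1],[1,-4,0,0,0,0,1],[1,-4,0,0,0,0,1],[1,-4,0,0,0,0,1]]]' && python3 -m inch '[[[0.8,-3,0,0,0,0,1],[0.35,-1.8,0,0,0,0,1],[0,0,0,4.5,0,0,1],[0,0,0,4.5,0,0,1],[0,0,0,0,0,0,1]]]' && python3 -m inch '[[[0,0,0,0,0,0,1]]]'
python3 - <<'E'
from h import *
well(.6546,.2050,.0266,up=.07)
E
```

```text
t: 55.2
tool_pos: [0.622, -0.0515, 0.1828]
orientation: [3.136, 0.172, 0.003]
force: [1.6, 0.5, -0.8]
opening: 0.0435
t: 55.7
tool_pos: [0.6488, 0.1561, 0.2104]
orientation: [3.137, 0.177, 0.001]
force: [0.4, 0.2, 0.1]
opening: 0.0436
t: 56.2
tool_pos: [0.655, 0.201, 0.2093]
orientation: [-2.98, -0.164, 0.014]
force: [-0.8, -0.7, -0.5]
opening: 0.043
t: 56.3
tool_pos: [0.6549, 0.202, 0.2096]
orientation: [-2.982, -0.165, 0.013]
force: [0.4, -0.7, -0.4]
opening: 0.0436
target [0.6548 0.2029 0.1227]
tool [0.6549 0.202  0.2096] t 56.3 jaw yaw -83.64968598955593 z [-0.0174  0.1533 -0.988 ] F [ 0.4313 -0.7121 -0.3816] open 0.04364882023258204
shift cm [0.0054 1.252  8.5971]
```

```bash
python3 -m inch '[[[0,0.2,1.5,0,0,0,1],[0,0.35,2.3,0,0,0,1],[0,0.35,2.4,0,0,0,1],[0,0.25,1.6,0,0,0,1],[0,0.1,0.8,0,0,0,1]]]' && python3 -m inch '[[[0,0,0,0,0,0,1],[0,0.2,0.8,0,0,0,1],[0,0.2,1.2,0,0,0,1],[0,0.2,1.2,0,0,0,1],[0,0.2,1.2,0,0,0,1]]]' && python3 -m inch '[[[0,0.15,1,0,0,0,1],[0,0.1,0.7,0,0,0,1],[0,0.07,0.3,0,0,0,1],[0,0,0,0,0,0,1],[0,0,0,0,0,0,1]]]'
python3 - <<'E'
from h import *
well(.6546,.2050,.0266)
E
```

```text
t: 56.8
tool_pos: [0.653, 0.2047, 0.1194]
orientation: [-2.981, -0.169, 0.019]
force: [-0.9, -0.5, -1.9]
opening: 0.0434
t: 57.3
tool_pos: [0.6547, 0.2034, 0.0769]
orientation: [-2.98, -0.168, 0.013]
force: [0.9, -0.3, -0.6]
opening: 0.0438
t: 57.8
tool_pos: [0.6552, 0.2035, 0.0582]
orientation: [-2.98, -0.168, 0.012]
force: [-0.5, -0.7, -1.0]
opening: 0.0433
target [0.6548 0.2029 0.0527]
tool [0.6552 0.2035 0.0582] t 57.8 jaw yaw -83.52757388928087 z [-0.0169  0.1556 -0.9877] F [-0.4972 -0.6833 -0.9759] open 0.04326748168265326
shift cm [-0.0402  0.147   0.5281]
```

```bash
python3 -m inch '[[[-0.03,0.1,0.2,0,0,0,1],[0,0,0.25,0,0,0,1],[0,0,0,0,0,0,1]]]' && python3 -m inch '[[[0,0,0.12,0,0,0,1],[0,0,0,0,0,0,1]]]' && python3 -m inch '[[[0,0,0,0,0,0,-0.05],[0,0,0,0,0,0,-0.1],[0,0,0,0,0,0,-0.14],[0,0,0,0,0,0,-0.14],[0,0,0,0,0,0,-0.14]]]' && python3 -m inch '[[[0,0,-0.8,0,0,0,-0.14],[0,0,-1.5,0,0,0,-0.14],[0,0,-2.5,0,0,0,-0.14],[0,0,-3,0,0,0,-0.14],[0,0,-3,0,0,0,-0.14]]]' && python3 -m inch '[[[0,0,-3,0,0,0,-1],[0,0,-1.5,0,0,0,-1],[0,0,-4,-4.5,0,0,-1],[0,0,-4,-4.5,0,0,-1],[0,0,-2,0,0,0,-1]]]' && python3 -m inch '[[[0,0,0,0,0,-8,-1],[0,0,0,0,0,-8,-1],[0,0,0,0,0,-8,-1],[0,0,0,0,0,-8,-1],[0,0,0,0,0,-8,-1]]]' && python3 -m inch '[[[0,0,0,0,0,-8,-1],[0,0,0,0,0,-8,-1],[0,0,0,0,0,-8,-1],[0,0,0,0,0,-8,-1],[0,0,0,0,0,-8,-1]]]' && python3 -m inch '[[[0,0,0,0,0,-8,-1],[0,0,0,0,0,-2,-1],[0,0,0,0,0,0,-1],[0,0,0,0,0,0,-1]]]'
python3 - <<'E'
from h import *
to([.612,.341,.32],6.5)
c=snap("scene")
X=(.6546,.2050,.077);print(proj(c,X))
for p in [(.4937,.1866,.077),(.5473,.1928,.077)]: print(proj(c,p))
crop(c,235,100,125,100,6,"pin")
E
```

```text
t: 58.1
tool_pos: [0.6544, 0.2031, 0.0528]
orientation: [-2.98, -0.168, 0.014]
force: [-0.5, -1.1, -1.4]
opening: 0.0436
t: 58.3
tool_pos: [0.6547, 0.2033, 0.0525]
orientation: [-2.98, -0.169, 0.013]
force: [-2.5, -1.4, 3.8]
opening: 0.0432
t: 58.8
tool_pos: [0.6545, 0.2034, 0.0518]
orientation: [-2.98, -0.168, 0.013]
force: [-0.6, -0.3, -0.7]
opening: 0.0529
t: 59.3
tool_pos: [0.6567, 0.1862, 0.1612]
orientation: [-2.98, -0.168, 0.011]
force: [0.3, 0.1, 0.1]
opening: 0.0528
t: 59.8
tool_pos: [0.659, 0.1716, 0.3078]
orientation: [3.135, 0.179, 0.01]
force: [-1.4, 0.7, 0.8]
opening: 0.0882
t: 60.3
tool_pos: [0.6581, 0.1701, 0.3025]
orientation: [-2.883, -1.247, 0.0]
force: [-0.1, 0.3, -1.2]
opening: 0.0927
t: 60.8
tool_pos: [0.6581, 0.1701, 0.3025]
orientation: [-2.283, -2.158, 0.0]
force: [-0.6, -0.0, -0.7]
opening: 0.0932
t: 61.2
tool_pos: [0.6582, 0.1702, 0.3025]
orientation: [2.094, 2.342, 0.0]
force: [-0.1, 0.7, -0.6]
opening: 0.0929
tool [0.6582 0.1702 0.3025] t 61.2 jaw yaw 6.381296955023457 z [ 0. -0. -1.] F [-0.0685  0.6717 -0.5869] open 0.09285366548221885
shift cm [17.4919 -2.6935 -1.7512]
turn deg [ 0.0024  0.0008 -0.1187]
turn deg [  0.0012  -0.0038 179.8813]
[320.2397 170.3701]
[272.8676 152.1184]
[288.2115 158.0135]
```

View pics/pin.png

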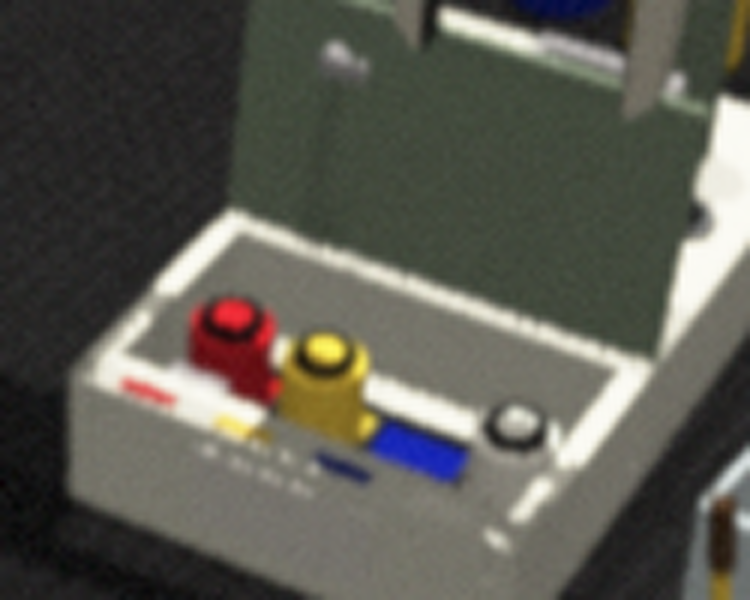

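All three pots stand upright in their own wells: red cap (233,318), yellow (326,355), white (515,428). Now I'll grip the bar again and lower the hatch.

```bash
python3 -m inch '[[[2,-0.3,0,0,0,-0.1,-1],[3,-0.5,0,0,0,0,-1],[4,-0.6,0,0,0,0,-1],[4,-0.6,0,0,0,0,-1],[2.5,-0.4,0,0,0,0,-1]]]' && python3 -m inch '[[[1.5,-0.2,0,0,0,0,-1],[0.4,0,0,0,0,0,-1],[0,0,1,0,0,0,-1],[0,0,2,0,0,0,-1],[0,0,2,0,0,0,-1]]]' && python3 -m inch '[[[0,0,2,0,0,0,-1],[0,0,1,0,0,0,-1],[0,0,0,0,0,0,-1],[0,0,0,0,0,0,-1]]]'
python3 - <<'E'
from h import *
to([.612,.3424,.1832],6.5)
E
```

```text
t: 61.75
tool_pos: [0.6149, 0.3253, 0.3024]
orientation: [-2.088, -2.346, -0.001]
force: [-0.3, 0.4, -0.1]
opening: 0.0928
t: 62.25
tool_pos: [0.6134, 0.3385, 0.2515]
orientation: [2.092, 2.342, 0.001]
force: [-0.2, 0.4, 0.0]
opening: 0.0932
t: 62.65
tool_pos: [0.613, 0.3394, 0.2229]
orientation: [2.092, 2.344, 0.0]
force: [-0.1, 0.1, 0.5]
opening: 0.0932
tool [0.613  0.3394 0.2229] t 62.65 jaw yaw 6.507780767675557 z [ 0.0004  0.0001 -1.    ] F [-0.0927  0.0894  0.5101] open 0.09319395165184766
shift cm [ 0.3075 -0.0678  3.967 ]
turn deg [ 0.0211 -0.0006  0.0078]
turn deg [   0.0009    0.0331 -179.9922]
```

```bash
python3 -m inch '[[[0.2,-0.05,1,0,0,0,-1],[0,0,1.5,0,0,0,-1],[0,0,1,0,0,0,-1],[0,0,0.3,0,0,0,-1],[0,0,0,0,0,0,0]]]' && python3 -m inch '[[[0,0,0,0,0,0,0.5],[0,0,0,0,0,0,1],[0,0,0,0,0,0,1],[0,0,0,0,0,0,1],[0,0,0,0,0,0,1]]]' 30 && python3 -m inch '[[[0,0,0,0,0,0,1],[0,0,0,0,0,0,1],[0,0,0,0,0,0,1]]]'
python3 - <<'E'
from h import *
to([.612,.3424,.1832],6.5)
E
```

```text
t: 63.15
tool_pos: [0.6111, 0.3418, 0.1828]
orientation: [-2.09, -2.344, 0.003]
force: [-0.1, -0.4, 0.2]
opening: 0.0883
t: 63.65
tool_pos: [0.6119, 0.3422, 0.1848]
orientation: [2.09, 2.345, 0.001]
force: [-1.3, -0.7, 0.8]
opening: 0.0788
t: 63.95
tool_pos: [0.612, 0.3422, 0.1847]
orientation: [2.09, 2.345, 0.001]
force: [-1.3, 0.4, 1.2]
opening: 0.0787
tool [0.612  0.3422 0.1847] t 63.95 jaw yaw 6.57139808451748 z [ 0.0005  0.0003 -1.    ] F [-1.2662  0.3985  1.2198] open 0.07871656669769593
shift cm [0.023  0.0074 0.1535]
turn deg [ 0.0295 -0.012   0.0714]
turn deg [   0.0189    0.0464 -179.9286]
```

```bash
python3 -m inch '[[[-0.51,0,-0.29,0,0,0,1],[-0.51,0,-0.29,0,0,0,1],[-1.07,0,-0.48,0,0,0,1],[-1.11,0,-0.39,0,0,0,1],[0,0,0,0,0,0,1]]]' && python3 -m inch '[[[-1.14,0,-0.29,0,0,0,1],[-1.16,0,-0.19,0,0,0,1],[-1.17,0,-0.09,0,0,0,1],[-1.17,0,0.02,0,0,0,1],[0,0,0,0,0,0,1]]]'
python3 - <<'E'
from h import *
to([.6356,.1475,.1152],6.5)
E
```

```text
t: 64.45
tool_pos: [0.6161, 0.3077, 0.1984]
orientation: [2.092, 2.342, -0.003]
force: [3.8, -3.1, -5.7]
opening: 0.0782
t: 64.95
tool_pos: [0.6215, 0.2625, 0.2021]
orientation: [2.092, 2.343, -0.002]
force: [9.9, 0.7, -14.2]
opening: 0.0788
tool [0.6215 0.2625 0.2021] t 64.95 jaw yaw 6.481238821326183 z [-0.0003 -0.001  -1.    ] F [  9.8904   0.6979 -14.2373] open 0.07878234654573056
shift cm [-11.5765   0.1078   8.7056]
turn deg [-0.0222  0.0577 -0.0187]
turn deg [  0.0906   0.0349 179.9812]
```

```bash
python3 -m inch '[[[-0.6,0.1,0.15,0,0,0,1],[-0.57,0,0.2,0,0,0,1],[-1.15,0,0.25,0,0,0,1],[-1.13,0,0.34,0,0,0,1],[0,0,0,0,0,0,1]]]' && python3 -m inch '[[[-1.1,0,0.42,0,0,0,1],[-1.06,0,0.5,0,0,0,1],[-1.01,0,0.6,0,0,0,1],[0,0,0,0,0,0,1]]]'
python3 - <<'E'
from h import *
to([.6356,.1475,.1152],6.5)
E
```

```text
t: 65.45
tool_pos: [0.6258, 0.2279, 0.194]
orientation: [2.092, 2.343, -0.002]
force: [2.6, -0.9, -7.8]
opening: 0.079
t: 65.85
tool_pos: [0.6295, 0.1977, 0.1785]
orientation: [-2.091, -2.344, 0.0]
force: [4.5, 2.8, -10.1]
opening: 0.0789
tool [0.6295 0.1977 0.1785] t 65.85 jaw yaw 6.533718784393361 z [-0.0003  0.0002 -1.    ] F [  4.4943   2.8434 -10.0632] open 0.0789171375203919
shift cm [-5.0602  0.0412  6.3318]
turn deg [-0.0183 -0.0131  0.0337]
turn deg [   0.0206   -0.0288 -179.9663]
```

```bash
python3 -m inch '[[[-0.48,0,0.36,0,0,0,1],[-0.48,0,0.37,0,0,0,1],[-0.45,0,0.38,0,0,0,1],[-0.44,0,0.39,0,0,0,1],[-0.41,0,0.42,0,0,0,1]]]' && python3 -m inch '[[[-0.41,0,0.42,0,0,0,1],[-0.37,0,0.45,0,0,0,1],[-0.37,0,0.46,0,0,0,1],[-0.33,0,0.48,0,0,0,1],[-0.3,0,0.45,0,0,0,1]]]' && python3 -m inch '[[[-0.2,0,0.3,0,0,0,1],[-0.2,0,0.3,0,0,0,1],[0,0,0,0,0,0,1]]]'
python3 - <<'E'
from h import *
to([.6356,.1475,.1152],6.5)
E
```

```text
t: 66.35
tool_pos: [0.632, 0.177, 0.161]
orientation: [-2.089, -2.345, -0.003]
force: [0.3, 7.1, -3.3]
opening: 0.0791
t: 66.85
tool_pos: [0.6342, 0.1593, 0.1388]
orientation: [-2.09, -2.345, -0.003]
force: [0.5, 7.3, -0.8]
opening: 0.0788
t: 67.15
tool_pos: [0.6347, 0.1553, 0.1323]
orientation: [-2.09, -2.345, -0.003]
force: [2.7, 5.6, -5.4]
opening: 0.0792
tool [0.6347 0.1553 0.1323] t 67.15 jaw yaw 6.58341800459109 z [ 0.0009  0.0017 -1.    ] F [ 2.7341  5.5533 -5.3664] open 0.07916044649208175
shift cm [-0.7847  0.0033  1.7112]
turn deg [ 0.0624 -0.0911  0.0835]
turn deg [   0.1431    0.0979 -179.9164]
```

```bash
python3 -m inch '[[[-0.12,0,0.25,0,0,0,1],[-0.12,0,0.25,0,0,0,1],[-0.11,0,0.25,0,0,0,1],[-0.1,0,0.25,0,0,0,1],[0,0,0,0,0,0,1]]]' && python3 -m inch '[[[-0.08,0,0.2,0,0,0,1],[-0.08,0,0.2,0,0,0,1],[-0.05,0,0.12,0,0,0,1],[0,0,0.1,0,0,0,1],[0,0,0,0,0,0,1]]]'
python3 - <<'E'
from h import *
to([.6356,.1475,.1152],6.5)
E
```

```text
t: 67.65
tool_pos: [0.6353, 0.1503, 0.1226]
orientation: [2.09, 2.345, 0.002]
force: [1.0, 5.0, -0.7]
opening: 0.0788
t: 68.15
tool_pos: [0.6356, 0.1482, 0.1177]
orientation: [2.09, 2.345, 0.002]
force: [-3.4, 4.6, 9.0]
opening: 0.0793
tool [0.6356 0.1482 0.1177] t 68.15 jaw yaw 6.574813933640029 z [ 0.0012  0.0006 -1.    ] F [-3.4352  4.6488  8.9787] open 0.0792755083414124
shift cm [-0.0689 -0.0047  0.2454]
turn deg [ 0.0737 -0.0274  0.0748]
turn deg [   0.043     0.1156 -179.9251]
```

```bash
for i in 1 2; do python3 -m inch '[[[0,0,0.06,0,0,0,1],[0,0,0,0,0,0,1]]]'; done
python3 - <<'E'
from h import *
to([.6356,.1475,.1152],6.5)
E
```

```text
t: 68.35
tool_pos: [0.6356, 0.1482, 0.1176]
orientation: [2.09, 2.345, 0.002]
force: [-6.7, 4.7, 13.3]
opening: 0.0789
t: 68.55
tool_pos: [0.6356, 0.1482, 0.1176]
orientation: [2.09, 2.345, 0.002]
force: [-8.0, 3.2, 16.8]
opening: 0.0791
tool [0.6356 0.1482 0.1176] t 68.55 jaw yaw 6.578216598858644 z [ 0.0016  0.0006 -1.    ] F [-7.998   3.2499 16.8238] open 0.07913060992547506
shift cm [-0.0701 -0.0107  0.2396]
turn deg [ 0.0929 -0.0237  0.0782]
turn deg [   0.0372    0.1459 -179.9217]
```

The hatch rests on a hard stop: height stays constant while the force rises from 9 to 17 N, so it is shut. I'll release it and fetch the key.

```bash
python3 -m inch '[[[0,0,-0.12,0,0,0,1],[0,0,0,0,0,0,0.3],[0,0,0,0,0,0,-1],[0,0,0,0,0,0,-1],[0,0,0,0,0,0,-1]]]' && python3 -m inch '[[[0,0,-1,0,0,0,-1],[0,0,-2,0,0,0,-1],[0,0,-3,0,0,0,-1],[0,0,-3,0,0,0,-1],[0,0,-2,0,0,0,-1]]]' && python3 -m inch '[[[0,0,-1,0,0,0,-1],[0,0,0,0,0,0,-1]]]'
python3 - <<'E'
from h import *
to([.4981,-.4078,.23],-88.5)
E
```

```text
t: 69.05
tool_pos: [0.6351, 0.1471, 0.1154]
orientation: [2.091, 2.344, -0.002]
force: [-0.4, 0.0, -0.1]
opening: 0.0924
t: 69.55
tool_pos: [0.636, 0.1477, 0.2293]
orientation: [2.089, 2.343, 0.003]
force: [0.3, -0.4, 0.3]
opening: 0.0926
t: 69.75
tool_pos: [0.6362, 0.1478, 0.238]
orientation: [2.089, 2.343, 0.004]
force: [1.0, -0.8, -0.1]
opening: 0.0931
tool [0.6362 0.1478 0.238 ] t 69.75 jaw yaw 6.557695147845034 z [ 0.0034  0.0003 -1.    ] F [ 0.9622 -0.8351 -0.1025] open 0.0930754603170498
shift cm [-53.621  -20.0646   0.7373]
turn deg [ 0.1506 -0.1566 95.0576]
turn deg [  0.1529   0.147  -84.9422]
```

```bash
python3 -m inch '[[[-2,-0.75,0,0,0,0,-1],[-3.3,-1.2,0,0,0,0,-1],[-4.4,-1.65,0,0,0,0,-1],[-4.4,-1.65,0,0,0,0,-1],[-4.4,-1.65,0,0,0,0,-1]]]' && python3 -m inch '[[[-4.4,-1.65,0,0,0,0,-1],[-4.4,-1.65,0,0,0,0,-1],[-4.4,-1.65,0,0,0,0,-1],[-4.4,-1.65,0,0,0,0,-1],[-4.4,-1.65,0,0,0,0,-1]]]' && python3 -m inch '[[[-4.4,-1.65,0,0,0,0,-1],[-4.4,-1.65,0,0,0,0,-1],[-2.8,-1.05,0,0,0,0,-1],[-1.5,-0.5,0,0,0,0,-1],[0,0,0,0,0,8,-1]]]' && python3 -m inch '[[[0,0,0,0,0,8,-1],[0,0,0,0,0,8,-1],[0,0,0,0,0,8,-1],[0,0,0,0,0,8,-1],[0,0,0,0,0,8,-1]]]' && python3 -m inch '[[[0,0,0,0,0,8,-1],[0,0,0,0,0,8,-1],[0,0,0,0,0,8,-1],[0,0,0,0,0,8,-1],[0,0,0,0,0,8,-1]]]' && python3 -m inch '[[[0,0,0,0,0,7,-1],[0,0,0,0,0,0,-1],[0,0,0,0,0,0,-1]]]'
python3 - <<'E'
from h import *
to([.4981,-.4078,.1],-88.5)
c=snap("scene")
hsv=cv2.cvtColor(c["image"],cv2.COLOR_BGR2HSV); o=((hsv[...,0]>3)&(hsv[...,0]<14)&(hsv[...,1]>190)); o[:, 170:]=0
v,u=np.where(o); print("orange px",len(u),u.mean(),v.mean(),u.min(),u.max(),v.min(),v.max(), proj(c,[.498,-.408,.055]))
E
```

```text
t: 70.25
tool_pos: [0.5863, -0.0452, 0.2337]
orientation: [-2.088, -2.344, 0.003]
force: [1.4, -0.4, 0.2]
opening: 0.0929
t: 70.75
tool_pos: [0.5295, -0.2732, 0.2338]
orientation: [-2.089, -2.343, 0.001]
force: [-0.2, 0.9, -0.3]
opening: 0.0931
t: 71.25
tool_pos: [0.4965, -0.4089, 0.2338]
orientation: [-2.25, -2.189, 0.001]
force: [-0.5, 0.4, -0.0]
opening: 0.0927
t: 71.75
tool_pos: [0.498, -0.4061, 0.2344]
orientation: [-2.865, -1.284, 0.001]
force: [0.0, -0.4, 0.6]
opening: 0.0928
t: 72.25
tool_pos: [0.498, -0.4061, 0.2344]
orientation: [-3.132, -0.227, 0.002]
force: [-0.9, 0.5, 0.6]
opening: 0.0927
t: 72.55
tool_pos: [0.498, -0.4067, 0.235]
orientation: [-3.14, -0.05, 0.001]
force: [-0.3, 0.0, -0.3]
opening: 0.0927
tool [ 0.498  -0.4067  0.235 ] t 72.55 jaw yaw -88.179483951974 z [-0.0008  0.001  -1.    ] F [-0.3107  0.0459 -0.2654] open 0.09270738875542822
shift cm [ 0.0214  0.1281 13.4973]
turn deg [-0.0592  0.0432  0.3205]
turn deg [  -0.0678   -0.0928 -179.6794]
orange px 196 123.83163265306122 283.14285714285717 115 132 274 292 [123.5865 281.5619]
```

Key is where it was left. I'll descend and grasp it.

```bash
python3 -m inch '[[[0,0.1,1.5,0,0,0.3,-1],[0,0,3,0,0,0,-1],[0,0,3.5,0,0,0,-1],[0,0,3,0,0,0,-1],[0,0,2,0,0,0,-1]]]' && python3 -m inch '[[[0,0,1,0,0,0,-1],[0,0,0,0,0,0,-1],[0,0,0,0,0,0,-1],[0,0,1,0,0,0,-1],[0,0,1.5,0,0,0,-1]]]' && python3 -m inch '[[[0,0,1.5,0,0,0,-1],[0,0,1.3,0,0,0,-1],[0,0,0.5,0,0,0,-1],[0,0,0,0,0,0,-1],[0,0,0,0,0,0,-1]]]'
python3 - <<'E'
from h import *
to([.4981,-.4078,.0352],-88.5)
E
```

```text
t: 73.1
tool_pos: [0.4963, -0.407, 0.1013]
orientation: [-3.138, -0.037, 0.005]
force: [-0.2, 0.3, 0.5]
opening: 0.0931
t: 73.6
tool_pos: [0.4993, -0.4099, 0.0727]
orientation: [3.138, 0.035, 0.006]
force: [-0.3, 0.0, 0.6]
opening: 0.0929
t: 74.1
tool_pos: [0.498, -0.4086, 0.0379]
orientation: [3.141, 0.035, 0.0]
force: [-0.2, 0.9, 0.9]
opening: 0.093
tool [ 0.498  -0.4086  0.0379] t 74.1 jaw yaw -88.72972877904786 z [ 0.0001 -0.0001 -1.    ] F [-0.1682  0.897   0.9288] open 0.0929916993121386
shift cm [ 0.0146 -0.0844  0.2699]
turn deg [ 0.0071 -0.0059 -0.2297]
turn deg [ -0.0092  -0.0112 179.7703]
```

```bash
python3 -m inch '[[[0,-0.08,0.25,0,0,-0.2,-1],[0,0,0,0,0,0,0.3],[0,0,0,0,0,0,0.8],[0,0,0,0,0,0,1],[0,0,0,0,0,0,1]]]' 40 && python3 -m inch '[[[0,0,0,0,0,0,1],[0,0,0,0,0,0,1],[0,0,0,0,0,0,1],[0,0,0,0,0,0,1],[0,0,0,0,0,0,1]]]' && python3 -m inch '[[[0,0,0,0,0,0,1],[0,0,0,0,0,0,1],[0,0,0,0,0,0,1],[0,0,0,0,0,0,1],[0,0,0,0,0,0,1]]]'
python3 - <<'E'
from h import *
to([.4981,-.4078,.0352],-88.5)
E
```

```text
t: 74.6
tool_pos: [0.4979, -0.4078, 0.0355]
orientation: [3.141, 0.04, 0.0]
force: [0.2, 0.5, -0.3]
opening: 0.0656
t: 75.1
tool_pos: [0.4978, -0.4077, 0.0353]
orientation: [-3.141, -0.04, 0.0]
force: [-0.6, 0.2, -1.0]
opening: 0.0258
t: 75.6
tool_pos: [0.4978, -0.4077, 0.0353]
orientation: [3.141, 0.04, -0.0]
force: [0.4, 0.2, -1.3]
opening: 0.0177
tool [ 0.4978 -0.4077  0.0353] t 75.6 jaw yaw -88.53106706642137 z [-0. -0. -1.] F [ 0.376   0.2435 -1.2651] open 0.017688014166719026
shift cm [0.0281 0.0073 0.0054]
turn deg [ 0.001   0.0009 -0.0311]
turn deg [  0.0014  -0.0015 179.9689]
```

```bash
python3 -m inch '[[[0,0,-1,0,0,0,1],[0,0,-2,0,0,0,1],[0,0,-3,0,0,0,1],[0,0,-4,0,0,0,1],[0,0,-4,0,0,0,1]]]' && python3 -m inch '[[[0,-2,-3,0,0,0,1],[0,-3.5,-2,0,0,0,1],[0,-4.5,0,0,0,0,1],[0,-4.5,0,0,0,0,1],[0,-4.5,0,0,0,0,1]]]' && python3 -m inch '[[[0,-4.5,0,0,0,0,1],[0,-4.5,0,0,0,0,1],[0,-4.5,0,0,0,0,1],[0,-4.5,0,0,0,0,1],[0,-4.5,0,0,0,0,1]]]' && python3 -m inch '[[[0,-4.5,0,0,0,0,1],[0,-4.5,0,0,0,0,1],[0,-3,0,0,0,0,1],[0,-2,0,0,0,0,1],[0,0,0,0,0,-8,1]]]' && python3 -m inch '[[[0,0,0,0,0,-8,1],[0,0,0,0,0,-8,1],[0,0,0,0,0,-8,1],[0,0,0,0,0,-8,1],[0,0,0,0,0,-8,1]]]' && python3 -m inch '[[[0,0,0,0,0,-8,1],[0,0,0,0,0,-8,1],[0,0,0,0,0,-8,1],[0,0,0,0,0,-8,1],[0,0,0,0,0,-8,1]]]' && python3 -m inch '[[[0,0,0,0,0,-7,1],[0,0,0,0,0,0,1],[0,0,0,0,0,0,1]]]'
python3 - <<'E'
from h import *
to([.5095,.1474,.14],6.5)
E
```

```text
t: 76.1
tool_pos: [0.4975, -0.4073, 0.177]
orientation: [-3.141, -0.04, 0.001]
force: [0.3, -0.8, 0.0]
opening: 0.0179
t: 76.6
tool_pos: [0.4928, -0.2163, 0.2264]
orientation: [3.141, 0.039, 0.002]
force: [0.4, 0.3, -0.2]
opening: 0.0176
t: 77.1
tool_pos: [0.4869, 0.0089, 0.2263]
orientation: [3.141, 0.04, 0.002]
force: [0.1, 0.5, -1.5]
opening: 0.0177
t: 77.6
tool_pos: [0.4832, 0.1498, 0.2261]
orientation: [-3.13, -0.264, -0.001]
force: [0.6, -0.4, -0.9]
opening: 0.018
t: 78.1
tool_pos: [0.4836, 0.1471, 0.2261]
orientation: [2.849, 1.323, 0.001]
force: [-0.3, -0.5, -0.9]
opening: 0.0179
t: 78.6
tool_pos: [0.4836, 0.1471, 0.2261]
orientation: [2.225, 2.217, 0.001]
force: [-0.8, 0.9, -0.8]
opening: 0.0178
t: 78.9
tool_pos: [0.4837, 0.1471, 0.2258]
orientation: [2.097, 2.339, 0.001]
force: [-0.6, 0.3, -0.3]
opening: 0.0175
tool [0.4837 0.1471 0.2258] t 78.9 jaw yaw 6.255177137490815 z [ 0.0007  0.0002 -1.    ] F [-0.5594  0.2533 -0.2546] open 0.01753504816810988
shift cm [-0.254   2.5646  8.5851]
turn deg [ 0.039  -0.005  -0.2448]
turn deg [ -0.0079  -0.0611 179.7552]
```

```bash
python3 -m inch '[[[-0.1,0.8,1.5,0,0,-0.25,1],[-0.1,1,2.5,0,0,0,1],[-0.05,0.75,2.5,0,0,0,1],[0,0,1.5,0,0,0,1],[0,0,0.6,0,0,0,1]]]' && python3 -m inch '[[[0,0,0.5,0,0,0,1],[0,0,0.5,0,0,0,1],[0,0,0,0,0,0,1],[0,0,0,0,0,0,1]]]'
python3 - <<'E'
from h import *
to([.5095,.1474,.122],6.5)
E
```

```text
t: 79.4
tool_pos: [0.5077, 0.1472, 0.1363]
orientation: [-2.087, -2.345, 0.005]
force: [0.3, -0.3, -0.2]
opening: 0.0177
t: 79.8
tool_pos: [0.5096, 0.1477, 0.1301]
orientation: [2.087, 2.347, 0.002]
force: [0.5, 0.6, -0.5]
opening: 0.0179
tool [0.5096 0.1477 0.1301] t 79.8 jaw yaw 6.714569603035569 z [ 0.0012  0.0003 -1.    ] F [ 0.4861  0.6429 -0.4736] open 0.01794889408570154
shift cm [-0.0298 -0.0143  0.806 ]
turn deg [ 0.0695 -0.0071  0.2146]
turn deg [   0.0112    0.1091 -179.7854]
```

```bash
python3 -m inch '[[[-0.03,0,0.2,0,0,0.2,1],[0,0,0.2,0,0,0,1],[0,0,0.2,0,0,0,1],[0,0,0,0,0,0,1]]]' && python3 -m inch '[[[0,0,0.2,0,0,0,1],[0,0,0.1,0,0,0,1],[0,0,0,0,0,0,1]]]' && python3 -m inch '[[[0,0,0.2,0,0,0,1],[0,0,0.2,0,0,0,1],[0,0,0,0,0,0,1]]]'
python3 - <<'E'
from h import *
to([.5095,.1474,.1155],6.5)
E
```

```text
t: 80.2
tool_pos: [0.509, 0.1472, 0.1229]
orientation: [-2.091, -2.344, 0.001]
force: [-0.4, -0.4, -0.8]
opening: 0.0177
t: 80.5
tool_pos: [0.5091, 0.1473, 0.12]
orientation: [-2.091, -2.344, 0.001]
force: [-0.6, 0.5, -0.2]
opening: 0.0175
t: 80.8
tool_pos: [0.509, 0.1472, 0.1158]
orientation: [-2.091, -2.344, 0.001]
force: [0.1, -0.3, -1.1]
opening: 0.0178
tool [0.509  0.1472 0.1158] t 80.8 jaw yaw 6.517773966492932 z [-0.0006 -0.0001 -1.    ] F [ 0.1031 -0.2806 -1.0842] open 0.017840267038124365
shift cm [0.0136 0.0524 0.0323]
turn deg [-0.0364  0.0037  0.0178]
turn deg [  -0.0057   -0.0571 -179.9822]
```

```bash
python3 -m inch '[[[0,0.04,0,0,0,4,1],[0,0,0,0,0,8,1],[0,0,0,0,0,8,1],[0,0,0,0,0,8,1],[0,0,0,0,0,8,1]]]' && python3 -m inch '[[[0,0,0,0,0,8,1],[0,0,0,0,0,8,1],[0,0,0,0,0,8,1],[0,0,0,0,0,8,1],[0,0,0,0,0,8,1]]]' && python3 -m inch '[[[0,0,0,0,0,8,1],[0,0,0,0,0,8,1],[0,0,0,0,0,0,1]]]'
python3 - <<'E'
from h import *
to([.5095,.1474,.1155],-83.5); print(robot.read_state()["wrist_torque"])
E
python3 -m inch '[[[0,0,0,0,0,3,1],[0,0,0,0,0,3,1],[0,0,0,0,0,0,1]]]'
python3 - <<'E'
from h import *
to([.5095,.1474,.1155],-83.5); print(robot.read_state()["wrist_torque"])
E
```

```text
t: 81.3
tool_pos: [0.5089, 0.1475, 0.1161]
orientation: [-2.717, -1.575, 0.002]
force: [-3.4, 1.2, 0.6]
opening: 0.0179
t: 81.8
tool_pos: [0.5083, 0.1483, 0.116]
orientation: [-3.091, -0.551, 0.004]
force: [-5.6, 4.1, 3.2]
opening: 0.0177
t: 82.1
tool_pos: [0.5082, 0.1486, 0.116]
orientation: [-3.137, -0.117, 0.004]
force: [-5.8, 5.8, 1.4]
opening: 0.0178
tool [0.5082 0.1486 0.116 ] t 82.1 jaw yaw -85.74166716138322 z [-0.0029  0.0019 -1.    ] F [-5.8255  5.8015  1.3787] open 0.017843655414131954
shift cm [0.1161 0.1295 0.0514]
turn deg [-0.1241  0.1525 -2.2415]
turn deg [  0.2366   0.1925 177.7582]
[1.0511 1.3444 0.0335]
t: 82.4
tool_pos: [0.5082, 0.1488, 0.116]
orientation: [-3.139, 0.042, 0.004]
force: [-5.7, 6.7, 2.2]
opening: 0.0179
tool [0.5082 0.1488 0.116 ] t 82.4 jaw yaw -91.54576420995554 z [-0.0028  0.0022 -1.    ] F [-5.7094  6.7445  2.2166] open 0.017914438448960887
shift cm [0.1295 0.1337 0.0508]
turn deg [-0.1302  0.1564 -8.0456]
turn deg [  0.2351   0.1957 171.9541]
[1.1692 1.3435 0.0811]
```

```bash
for i in 1 2; do python3 -m inch '[[[0,0,0,0,0,2,1],[0,0,0,0,0,1,1],[0,0,0,0,0,0,1]]]'>/dev/null
python3 - <<'E'
from h import *
s=robot.read_state(); to(s["tool_pos"],-83.5); print(s["wrist_torque"])
E
done
```

```text
tool [0.5083 0.1488 0.116 ] t 82.7 jaw yaw -94.47730424684566 z [-0.0028  0.0023 -1.    ] F [-5.9003  5.9872  1.7104] open 0.017740773944792523
shift cm [0. 0. 0.]
turn deg [ -0.132    0.1562 -10.9771]
turn deg [  0.2312   0.1953 169.0226]
[1.25   1.3036 0.1376]
tool [0.5083 0.1489 0.1161] t 83.0 jaw yaw -97.46665927633873 z [-0.0027  0.0024 -1.    ] F [-5.505   6.4013  2.0552] open 0.018067107819489284
shift cm [0. 0. 0.]
turn deg [ -0.1363   0.1585 -13.9665]
turn deg [  0.2309   0.1985 166.0333]
[1.3217 1.3786 0.2042]
```

```bash
python3 -m inch '[[[0,0,0,0,0,2,1],[0,0,0,0,0,1,1],[0,0,0,0,0,0,1]]]'>/dev/null
python3 - <<'E'
from h import *
s=robot.read_state(); to(s["tool_pos"],-83.5); print(s["wrist_torque"])
E
python3 -m inch '[[[0,0,0,0,0,-4,1],[0,0,0,0,0,-4,1],[0,0,0,0,0,-1,1],[0,0,0,0,0,0,1]]]'
python3 - <<'E'
from h import *
s=robot.read_state(); to(s["tool_pos"],-83.5); print(s["wrist_torque"])
E
```

```text
tool [0.5083 0.149  0.116 ] t 83.3 jaw yaw -100.4526357228559 z [-0.0026  0.0025 -1.    ] F [-5.6018  6.8432  1.7645] open 0.017569905521657533
shift cm [0. 0. 0.]
turn deg [ -0.1374   0.1566 -16.9524]
turn deg [  0.2245   0.197  163.0473]
[1.4697 1.2778 0.3627]
t: 83.7
tool_pos: [0.5087, 0.1485, 0.1159]
orientation: [-3.14, 0.039, 0.003]
force: [-2.6, 4.4, -1.3]
opening: 0.0176
tool [0.5087 0.1485 0.1159] t 83.7 jaw yaw -91.41102524157114 z [-0.0019  0.0018 -1.    ] F [-2.5793  4.4126 -1.2869] open 0.017620656628741797
shift cm [0. 0. 0.]
turn deg [-0.109   0.1063 -7.9109]
turn deg [  0.16     0.1639 172.0889]
[1.0562 0.7606 0.0134]
```

```bash
python3 -m inch '[[[0,0,-0.3,0,0,0,1],[0,0,-0.7,0,0,0,1],[0,0,-1.5,0,0,0,1],[0,0,-3,0,0,0,1],[0,0,-3,0,0,0,1]]]' && python3 -m inch '[[[0,0,-2,0,0,0,1],[0,0,-1,0,0,-3,1],[0,0,0,0,0,0,1],[0,0,0,0,0,0,1]]]'
python3 - <<'E'
from h import *
to([.4979,-.4079,.23],-88.5)
E
```

```text
t: 84.2
tool_pos: [0.5096, 0.147, 0.2032]
orientation: [3.141, -0.041, 0.0]
force: [1.1, -0.4, 0.5]
opening: 0.0172
t: 84.6
tool_pos: [0.51, 0.1472, 0.2319]
orientation: [3.141, 0.039, 0.002]
force: [-0.5, 0.6, 0.0]
opening: 0.0175
tool [0.51   0.1472 0.2319] t 84.6 jaw yaw -88.57218022805361 z [ 0.0012 -0.     -1.    ] F [-0.5178  0.6229  0.0057] open 0.017524243088441485
shift cm [-2.5887 55.4579  0.1941]
turn deg [ 0.0029 -0.0703 -0.0722]
turn deg [ -0.1103  -0.0046 179.9278]
```

```bash
python3 -m inch '[[[-0.1,2,0,0,0,0,1],[-0.2,3.5,0,0,0,0,1],[-0.2,4.5,0,0,0,0,1],[-0.2,4.5,0,0,0,0,1],[-0.2,4.5,0,0,0,0,1]]]' && python3 -m inch '[[[-0.2,4.5,0,0,0,0,1],[-0.2,4.5,0,0,0,0,1],[-0.2,4.5,0,0,0,0,1],[-0.2,4.5,0,0,0,0,1],[-0.2,4.5,0,0,0,0,1]]]' && python3 -m inch '[[[-0.2,4.5,0,0,0,0,1],[-0.2,4.5,0,0,0,0,1],[-0.3,3,0,0,0,0,1],[-0.2,1.9,0,0,0,0,1],[0,0.5,0,0,0,0,1]]]' && python3 -m inch '[[[0,0,0,0,0,0,1],[0,0,0,0,0,0,1],[0,0,0,0,0,0,1]]]'
python3 - <<'E'
from h import *
to([.4979,-.4079,.08],-88.5)
E
```

```text
t: 85.1
tool_pos: [0.5048, -0.0443, 0.2302]
orientation: [-3.141, -0.04, 0.002]
force: [0.9, -0.3, -0.4]
opening: 0.0177
t: 85.6
tool_pos: [0.5007, -0.2697, 0.2302]
orientation: [-3.14, -0.039, 0.002]
force: [0.3, 0.4, -1.0]
opening: 0.018
t: 86.1
tool_pos: [0.4951, -0.414, 0.2295]
orientation: [-3.14, -0.036, 0.003]
force: [1.0, 1.3, -0.1]
opening: 0.0176
t: 86.4
tool_pos: [0.4969, -0.411, 0.2313]
orientation: [-3.141, -0.043, -0.0]
force: [0.2, -0.2, 0.7]
opening: 0.0179
tool [ 0.4969 -0.411   0.2313] t 86.4 jaw yaw -88.41687542239193 z [ 0.      0.0003 -1.    ] F [ 0.2086 -0.1889  0.7486] open 0.01789888744090396
shift cm [ 0.1103 -0.3002 15.1334]
turn deg [-0.0145 -0.0014  0.0831]
turn deg [   0.0022   -0.0228 -179.9169]
```

```bash
python3 -m inch '[[[0.1,-0.3,1.5,0,0,0.1,1],[0,0,3,0,0,0,1],[0,0,3.5,0,0,0,1],[0,0,3,0,0,0,1],[0,0,2,0,0,0,1]]]' && python3 -m inch '[[[0,0,1.3,0,0,0,1],[0,0,0.7,0,0,0,1],[0,0,0,0,0,0,1],[0,0,0,0,0,0,1],[0,0,0,0,0,0,1]]]'
python3 - <<'E'
from h import *
to([.4978,-.4077,.0353],-88.5)
E
```

```text
t: 86.9
tool_pos: [0.4962, -0.4069, 0.0972]
orientation: [-3.138, -0.04, 0.005]
force: [0.3, 0.1, -0.1]
opening: 0.018
t: 87.4
tool_pos: [0.4982, -0.41, 0.0829]
orientation: [3.14, 0.039, 0.003]
force: [0.3, 0.6, 0.2]
opening: 0.0178
tool [ 0.4982 -0.41    0.0829] t 87.4 jaw yaw -88.58319207185194 z [ 0.0018 -0.0018 -1.    ] F [0.2904 0.6058 0.1893] open 0.01781123855865562
shift cm [-0.0426 -0.2355  4.7642]
turn deg [ 0.1065 -0.1018 -0.0831]
turn deg [ -0.1598  -0.1672 179.9168]
```

```bash
python3 -m inch '[[[0,-0.2,0.6,0,0,0,1],[0,0,0.8,0,0,0,1],[0,0,0.8,0,0,0,1],[0,0,0.8,0,0,0,1],[0,0,0.6,0,0,0,1]]]' && python3 -m inch '[[[0,0,0.4,0,0,0,1],[0,0,0.3,0,0,0,1],[0,0,0.2,0,0,0,1],[0,0,0,0,0,0,1],[0,0,0,0,0,0,1]]]'
python3 - <<'E'
from h import *
to([.4978,-.4077,.0353],-88.5)
E
```

```text
t: 87.9
tool_pos: [0.4968, -0.4067, 0.0438]
orientation: [-3.14, -0.039, 0.002]
force: [-1.0, 0.8, -0.6]
opening: 0.0178
t: 88.4
tool_pos: [0.4975, -0.4074, 0.0366]
orientation: [3.141, 0.039, 0.0]
force: [-0.8, -0.5, -0.9]
opening: 0.0178
tool [ 0.4975 -0.4074  0.0366] t 88.4 jaw yaw -88.57839783760923 z [ 0.0003 -0.0004 -1.    ] F [-0.8435 -0.4585 -0.9164] open 0.017792510392722817
shift cm [0.0279 0.0343 0.1274]
turn deg [ 0.0209 -0.0177 -0.0784]
turn deg [ -0.0279  -0.0328 179.9216]
```

```bash
python3 -m inch '[[[0,0,0.1,0,0,0,1],[0,0,0.05,0,0,0,1],[0,0,0,0,0,0,0.3],[0,0,0,0,0,0,0],[0,0,0,0,0,0,-1]]]' && python3 -m inch '[[[0,0,0,0,0,0,-1],[0,0,0,0,0,0,-1],[0,0,0,0,0,0,-1],[0,0,0,0,0,0,-1],[0,0,-1,0,0,0,-1]]]' && python3 -m inch '[[[0,0,-2,0,0,0,-1],[0,0,-3,0,0,0,-1],[0,0,-4,0,0,0,-1],[0,0,-4,0,0,0,-1],[0,0,-4,0,0,0,-1]]]' && python3 -m inch '[[[-1,-1,-3,0,0,0,-1],[-2,-2.5,-1,0,0,0,-1],[-2,-3.5,0,0,0,0,-1],[-2,-3.5,0,0,0,0,-1],[-1,-2,0,0,0,0,-1]]]' && python3 -m inch '[[[0,0,0,0,0,0,-1],[0,0,0,0,0,0,-1],[0,0,0,0,0,0,-1]]]'
python3 - <<'E'
from h import *
to([.4,-.3,.25])
s=snap("scene"); t=snap("top")
z=lambda im,u,v,w,h,k: cv2.resize(im[v:v+h,u:u+w],None,fx=k,fy=k,interpolation=cv2.INTER_CUBIC)
cv=np.zeros((600,800,3),np.uint8)
for im,x,y in[(z(s["image"],240,115,90,80,4.4),0,0),(z(t["image"],175,160,65,75,4.6),400,0),(z(s["image"],95,255,65,55,4.4),0,355),(z(t["image"],255,120,150,130,1.8),300,362),(z(s["image"],235,60,60,60,3.9),575,362)]:
    h,w=im.shape[:2]; h=min(h,600-y); w=min(w,800-x); cv[y:y+h,x:x+w]=im[:h,:w]
cv2.imwrite("pics/fin.png",cv)
E
```

```text
t: 88.9
tool_pos: [0.4973, -0.4072, 0.0348]
orientation: [3.141, 0.039, -0.0]
force: [-0.9, -0.0, -0.3]
opening: 0.0372
t: 89.4
tool_pos: [0.4963, -0.4062, 0.0433]
orientation: [-3.139, -0.039, 0.003]
force: [-0.8, 0.3, -0.8]
opening: 0.0772
t: 89.9
tool_pos: [0.4972, -0.4071, 0.2173]
orientation: [3.141, 0.039, 0.001]
force: [0.3, -0.6, -0.2]
opening: 0.0931
t: 90.4
tool_pos: [0.4131, -0.2824, 0.2559]
orientation: [3.141, 0.039, 0.001]
force: [-0.2, -0.9, 0.2]
opening: 0.0931
t: 90.7
tool_pos: [0.4146, -0.2849, 0.2553]
orientation: [3.141, 0.039, 0.001]
force: [0.6, 0.8, 0.3]
opening: 0.0928
tool [ 0.4146 -0.2849  0.2553] t 90.7 jaw yaw -88.59504740837373 z [ 0.0006 -0.0008 -1.    ] F [0.5733 0.791  0.2987] open 0.09275103107701103
shift cm [-1.501   1.4698  0.526 ]
```

View pics/fin.png

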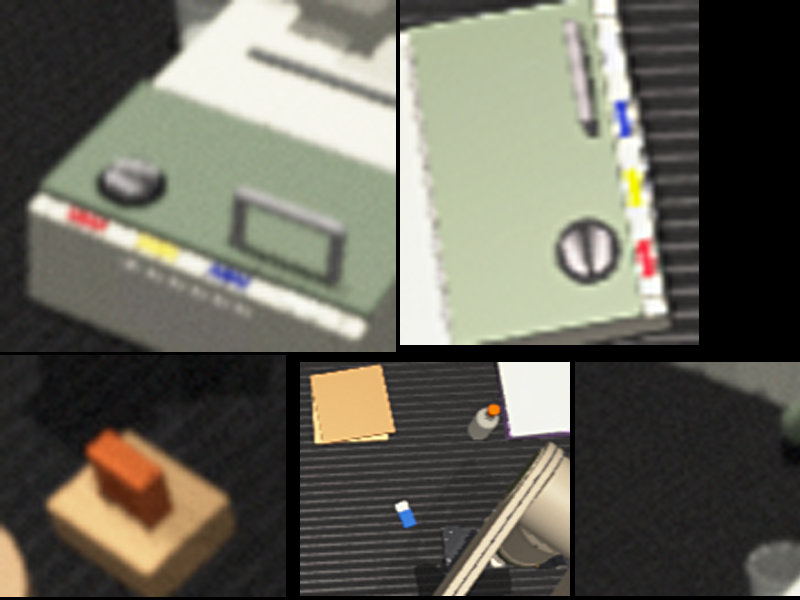

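The final views show the hatch shut, the slot back along the row (580,220)–(592,278), the key upright in its block, and the other items in place. I'll do one numeric comparison with the starting picture, then hand in.

Run:
```python
from h import *
t=snap("top"); crop(t,105,155,130,95,6,"mix_end")
a=cv2.imread("pics/mix.png").astype(int);b=cv2.imread("pics/mix_end.png").astype(int)
d=abs(a-b).mean(2); print("lock",d[310:405,620:710].mean(),"hatch",d[80:430,450:720].mean(),"edge",d[40:440,660:770].mean())
print(robot.close_job())
```

```text
lock 1.1298245614035087 hatch 0.6197848324514991 edge 0.649409090909091
the job is handed in; nothing more can be done
None
```

The job is done and handed in at about 91 s on the robot's clock (limit 210 s). I took the key and unlocked the hatch, then put the key back in its block while I worked. I swung the hatch up by its bar to its stop. The red, yellow and white pots went into their own wells; there was no blue pot. I then lowered the hatch until it was shut, locked it with the key and put the key back upright in its block.

**Last checks**
- **Pots:** the last picture before closing showed all three upright in their wells. Their caps were within about 1 px of where they should be.
- **Hatch shut:** pressing on the bar raised the force from 9 to 17 N with no further movement. The bar sat about 2 mm higher than at the first grip. About 1.5 mm of that I put down to the new grip being higher on the bar.
- **Lock:** the key turned until the torque rose to 0.36 N m at the stop.
- **Mixer against the start:** the final top view of the lock, hatch and rim differs from the first one by only about 1 grey level, so the slot and hatch are back where they began.
- **Key and other items:** the key stands in its block. The eraser, glue and panels look untouched. The marker and most of the paint cup were outside the final crops, so I did not check those two.

No check failed, and I saw no pot knocked aside.

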